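Load the sample cartridge into the analyser's sloping cradle

ROBOT

A 6-joint arm with a two-finger parallel gripper is mounted at the origin on the work surface. World frame = base frame: x ahead of the robot, y to its left, z up, the work surface at z = 0. Lengths are in m, angles in degrees, forces in N, time in s.
With the tool pointing down it reaches from about 0.325 to 0.85 m from the base axis. Payload 4.4 kg.
Tool frame: the origin (TCP) lies midway between the tips of the shut fingers; the grasp point (between the pads) lies arm.grip_depth behind it (arm.grip_depth is the distance from the TCP to the grasp point, in m); z points along the fingers, y is the direction in which the jaws open and shut (so a half turn about z gives the same grasp; the last joint's range is limited). The gripper opens to 94 mm and grips with 3 to 60 N. Pads are 16 mm wide; open, the fingers measure 119 mm over their backs; the gripper's body (75 mm by 177 mm) begins 78 mm behind the grasp point.
Start: joints at [-80.071, 11.837, 88.321, -0, 79.842, -8.623], TCP at [0.183, -0.545, 0.179] pointing down, gripper open.
Joint ranges: [-156.59, 156.59], [-49.26, 127.26], [12.9, 141.05], [-63.56, 243.56], [4.71, 150.69], [-161.64, 161.64]. Speed limits (degrees/s): [159.86, 159.86, 180, 180, 180, 180].

INTERFACE

Orientations are given as a 3x3 rotation matrix whose columns are the frame's x, y, z axes.
In Python, from plant import arm gives the robot as it stands. The module is installed in compiled form; this text tells all that it offers.
- The arm moves only by the tool drive_tool, never from a script. Its argument "series" is a list of rows, each a list of 6 numbers: the shift along the tool's x, y, z in mm, then the turn, a rotation vector about the tool's x, y, z in degrees. A call has exactly 8 rows; each row shifts and turns the commanded pose from where the row before left it, along the tool's axes as they then stand; what a row does not reach is not made up. A row lasts 1/12 s, in which the tool goes at most 41.7 mm and 7.16 degrees, less where a joint would pass 70% of its speed; a pose out of reach is approached as far as the arm can. A call is refused whole if a number of a shift passes 41.7 or a number of a turn 7.16, either way. A call with a gripper value outside its range is refused whole. "fingers" is the finger opening in mm, from 0 to 94, set as the call begins (left out, the last holds). The fingers move at their own pace and stop on an object; "grip_force" is the grip in N (left out, the last holds). Time passes only in rows, so rows that do not move let the fingers close, or fill a call up. It gives the time, the measured TCP pose, the force and the opening at its end, in the units of the state.
- arm.state(): the state, without advancing time (a new reading comes with each control period).
- arm.read_camera(name): name is "scene" or "top" or "wrist"; returns a dict with "image" (480x640x3 uint8, red, green, blue), "fovy" (degrees; the focal length in pixels is half the picture's height over the tangent of half this angle, whatever the lens; pixels are square), "cx", "cy" (the principal point, pixels), "xyz" and "rotation" of the camera in the world. Camera axes: x right, y down, z forward; pixel columns grow to the right and rows downward; lengths in m; the calibration is good to about 2 mm. The wrist camera is an equidistant fisheye: a pixel r from the principal point sees the ray r / f radians off the axis. A picture is of the moment at which its call begins. There is no depth.
- arm.sign_off(): hands the job in, once; it reports no verdict.
The state is a dict: "time_s": time; "joint_positions": joint angles; "joint_vel": joint speeds; "effort": joint torques, N m; "eef_pos": TCP position; "eef_rot": TCP orientation; "force": force on the tool from outside, world axes, zero at the start; "ft_torque": the same for the moment, N m; "gripper_width": opening from 0.0 (shut) to 1.0 (fully open).
Only numpy, scipy, OpenCV 4.12 (cv2) and the standard library are available. Lean on these libraries where they do the work, as an engineer would, in place of code of your own. Each camera call takes 0.05 s, during which the arm holds its last target.

TASK

Swing the analyser's red-handled hold-down arm up past its balance point so that it rests open by itself, then take the cartridge with the lime-green cap and lay it in the sloping cradle, cap end uphill and its lower end against the foot stop. Set it down gently, and let it settle into both saddles while you still hold it before you let go. Leave the blue-capped cartridge, the jar and the beaker alone.

Things in the scene. Friction and masses are not known exactly. Their poses are not given: they have to be found in the camera images.
- analyser: White bench analyser fixed to the bench, base 275 x 280 x 30 mm. Origin on the bench straight below the cradle's origin; +x horizontal, the way the cradle rises (about away from the robot), y to its left. On its -y side stand the control housing (x 53 to 143, y -216 to -100, up to 130 mm) and the hinge cheeks (x -35 to 35, y -150 to -110, up to 175 mm).
- cradle: Sloping cradle: two black 90-degree V saddles, 22 mm long, centred at x -46 and +46 mm, 31 mm to each side, tops 7 mm below the axis; the gap between is free for fingers to 48 mm below the axis. Origin: centre of a correctly seated cartridge, 120 mm above the bench. x along the groove, UPHILL at 30 degrees; y level across; z its outward normal, 30 degrees from vertical, leaning to the robot.
- foot_stop (a point): Centre of the foot stop's face, on the groove's axis 70 mm downhill of the cradle's origin: aluminium plate across the cradle's low end, 46 mm wide, from 52 mm below to 10 mm above the axis, that the cartridge's lower end rests against. Friction usually holds a cartridge where it is laid in the saddles: it does not slide down to the stop by itself.
- hold_arm (a joint): Counterweighted hold-down arm, hinged about the analyser's x axis: 0 = closed, level across the cradle and blocking it; 2.0 rad = fully open on its stop. It swings up and over to the analyser's -y side. Below about 0.5 rad it falls shut, beyond that it falls open by itself in 1 to 2 s. Lifting takes about 0.5 N at the handle plus light damping. A dark 44 mm counterweight sits above the hinge.
- red_grip (a point): Grip point of the red handle at the hold-down arm's end: round bar 16 mm thick, parallel to the hinge, running 90 mm from the arm towards the analyser's -x. This point is 55 mm from the arm, 205 mm from the hinge line on its +y side, 165 mm above the bench when closed. 25 mm or more free all round; the bar may turn in the grip.
- pivot (a point): Point on the hold-down arm's hinge line, 165 mm above the bench, 130 mm to the -y side of the cradle's origin; fixed to the analyser.
- green_cartridge: Cartridge to load: aluminium cylinder 48 mm in diameter, 140 mm long, its last 28 mm a lime-green cap of equal diameter; about 0.3 kg. Origin at its centre, x along the axis to the cap. It starts level, axis 52 mm above the bench, cap away from the robot, in a grey rest (base 150 x 70 x 10 mm) with saddles like the cradle's at x -46 and +46 mm; the gap between them is free for fingers.
- green_cap (a point): Centre of the outer end face of the lime-green cap, 70 mm along x from the cartridge's centre.
- blue_cartridge: Same cartridge with a dark blue cap in its own grey rest, same origin and axes. To be left alone.
- jar: Amber jar with white lid, 60 mm in diameter, 100 mm tall, origin at the centre of its underside. To be left alone.
- beaker: White beaker, 68 mm in diameter, 80 mm tall, origin at the centre of its underside. To be left alone.

How it is judged (in metres and radians):
On the way, in this order (a step that is already met when the one before it is completed fails the run):
1. the hold-down arm rests open by itself (past 1.8 rad), the robot not touching it, before the green-capped cartridge is in the cradle (value of joint hold_arm above 1.8 rad and contact force between green_cartridge and cradle below 0.05 N and contact force between each of the arm, the fingers and analyser below 0.05 N), for 0.2 s.
2. the green-capped cartridge lies in both saddles of the cradle, cap uphill, while the fingers still hold it (x of green_cartridge in the frame of cradle between -0.008 and 0.03 m and y of green_cartridge in the frame of cradle between -0.005 and 0.005 m and z of green_cartridge in the frame of cradle below 0.005 m and angle between the x axis of green_cartridge and the x axis of cradle, either way round below 0.1 rad and x of green_cap in the frame of cradle above 0.05 m and contact force between green_cartridge and cradle above 0.2 N and contact force between the fingers and green_cartridge above 0.3 N), for 0.1 s.
At the end, for the whole second after the job is handed in: The hold-down arm rests open (past 1.8 rad); the green-capped cartridge lies at rest in both saddles of the cradle, cap uphill, axis within 4 mm and 0.06 rad of the groove, its lower end within 6 mm of the foot stop (value of joint hold_arm above 1.8 rad and x of green_cartridge in the frame of cradle between -0.006 and 0.006 m and y of green_cartridge in the frame of cradle between -0.004 and 0.004 m and z of green_cartridge in the frame of cradle below 0.004 m and angle between the x axis of green_cartridge and the x axis of cradle, either way round below 0.06 rad and x of green_cap in the frame of cradle above 0.05 m and linear speed of green_cartridge below 0.02 m/s); the robot touches nothing.
It fails at once if the cartridge is pressed or struck on the cradle with more than 45 N (contact force between green_cartridge and cradle above 45 N).
It fails at once if the blue-capped cartridge is moved more than 20 mm (distance of blue_cartridge from where it was at the start of the episode above 0.02 m).
It fails at once if the jar is moved more than 20 mm (distance of jar from where it was at the start of the episode above 0.02 m).
It fails at once if the beaker is moved more than 20 mm (distance of beaker from where it was at the start of the episode above 0.02 m).
It also fails if it takes over 64 s, if anything falls off the work surface, if the arm or the gripper's body presses on something with over 40 N, if the wrist force passes 120 N, or if a joint passes its speed limit or range.

## Working session

There is one attempt and no reset: what is moved stays moved. The work goes in short steps, Python scripts to look and compute and a tool call to move; the robot and the scene stay as the last step left them, time stands still between calls to the robot, and variables do not carry over. Pictures are saved under pics/ and viewed, and the job is handed in when it is done.

Besides the shell and the picture viewer there is one more tool, called after "Emit:" by a JSON object that holds its "name" and its "arguments", one argument or row to a line. drive_tool: Moves the arm, as the interface text tells. Its arguments: {"type":"object","properties":{"series":{"type":"array","items":{"type":"array","items":{"type":"number"}}},"fingers":{"type":"number"},"grip_force":{"type":"number"}},"required":["series"]}

```bash
mkdir -p pics; ls; python3 - <<'E'
from plant import arm
import cv2
print(arm.grip_depth, arm.state())
for n in("scene","top","wrist"):
    c=arm.read_camera(n); cv2.imwrite(f"pics/{n}0.png",c["image"][:,:,::-1])
    print(n,c["fovy"],c["cx"],c["cy"],c["xyz"],c["rotation"])
E
```

```text
pics
0.0188 {'time_s': 0.0, 'joint_positions': array([-8.00677211e+01,  1.18831272e+01,  8.84038890e+01, -1.70851797e-03,
        7.98421574e+01, -8.62330200e+00]), 'joint_vel': array([ 0.01410152,  0.03744685, -0.01759248,  0.04840113,  0.00553496,
        0.08864798]), 'effort': array([-8.85340978e-04, -3.70882237e+01, -2.81410897e+01,  6.97270129e-02,
        3.60816100e-02, -1.87230680e-04]), 'eef_pos': array([ 0.18280389, -0.5442526 ,  0.17780955]), 'eef_rot': array([[ 9.48013782e-01,  3.18228998e-01, -4.17777711e-04],
       [ 3.18229122e-01, -9.48011243e-01,  2.21565012e-03],
       [ 3.09026149e-04, -2.23341588e-03, -9.99997458e-01]]), 'force': array([ 0.45196775,  0.0734198 , -0.24007773]), 'ft_torque': array([0.01446681, 0.02424605, 0.0331928 ]), 'gripper_width': 0.9995626519579713}
scene 52.15441276568122 325.2090108873336 246.11567019914241 [1.19849858 0.51702897 0.84206278] [[-0.63017201  0.53858305 -0.55929557]
 [ 0.77644791  0.44030877 -0.45084014]
 [ 0.00344788 -0.71837071 -0.69565195]]
top 47.236363072956685 321.5050942999732 244.86689213831974 [0.45132985 0.03323111 1.19348607] [[-0.01505315 -0.98801913  0.15359555]
 [-0.99988097  0.01435438 -0.00565739]
 [ 0.00338484 -0.15366243 -0.98811761]]
wrist 65.70646984690485 323.1991043875292 243.07126777101132 [ 0.25683459 -0.51962744  0.38332685] [[ 0.31714014 -0.91423757 -0.25217414]
 [-0.94837608 -0.30634563 -0.08206803]
 [-0.00222277  0.26518298 -0.96419554]]
```

View pics/scene0.png

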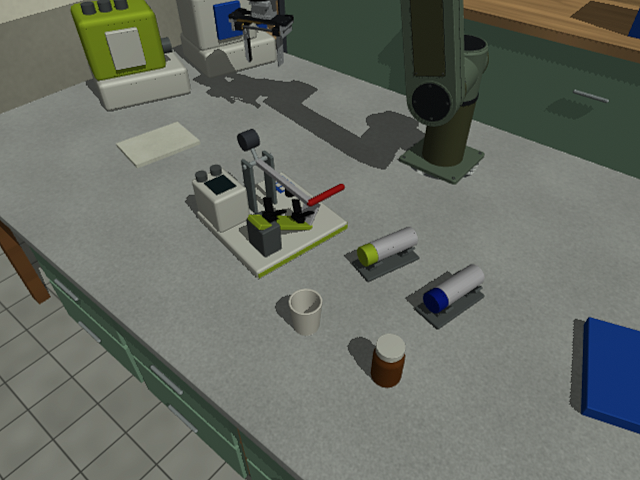

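View pics/top0.png

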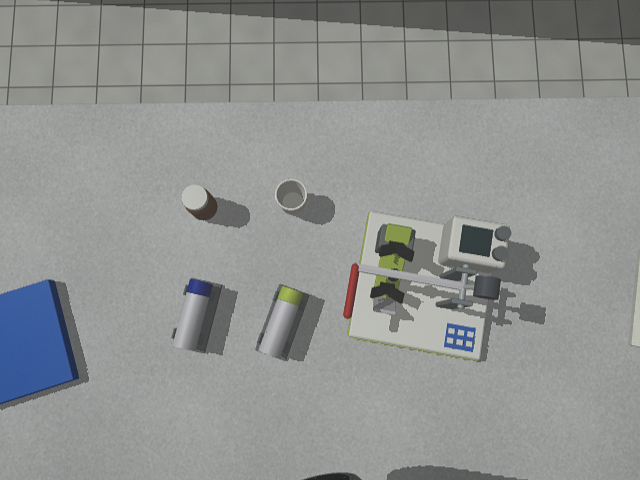

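View pics/wrist0.png

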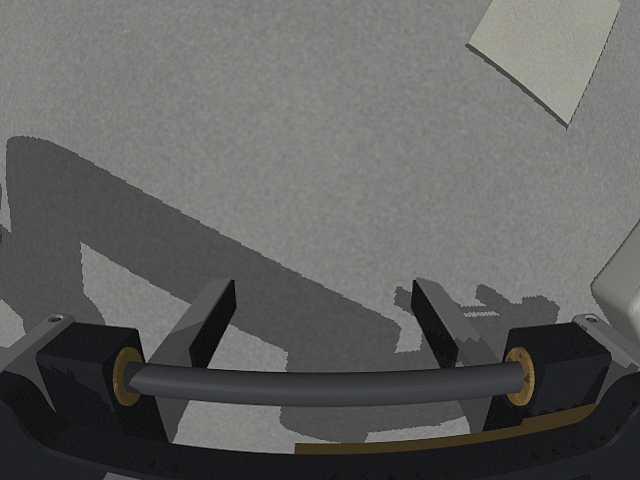

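```bash
python3 - <<'E'
import cv2
a=cv2.imread("pics/top0.png")[200:370,330:530]; b=cv2.imread("pics/scene0.png")[120:290,180:360]
cv2.imwrite("pics/tc.png",cv2.resize(a,None,fx=4,fy=4,interpolation=2)[:600]); cv2.imwrite("pics/tc.png",cv2.resize(a,(705,600),interpolation=2))
cv2.imwrite("pics/sc.png",cv2.resize(b,(635,600),interpolation=2))
E
```

```text
(no output)
```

View pics/tc.png

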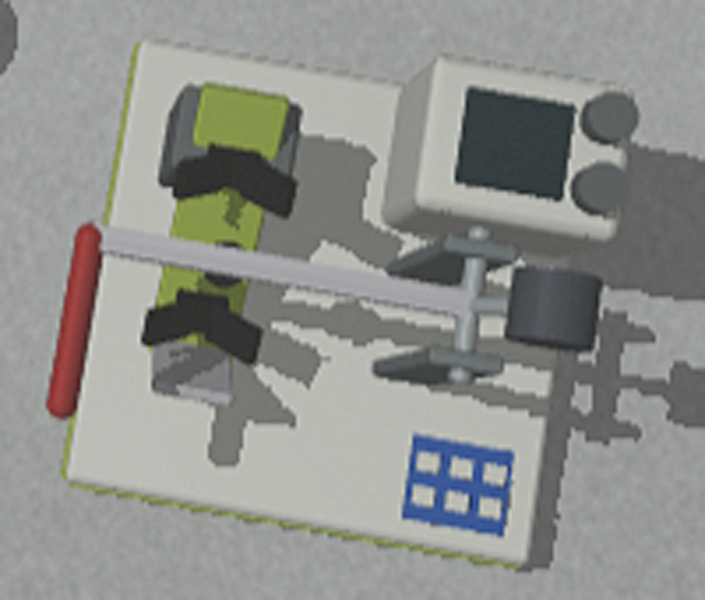

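View pics/sc.png

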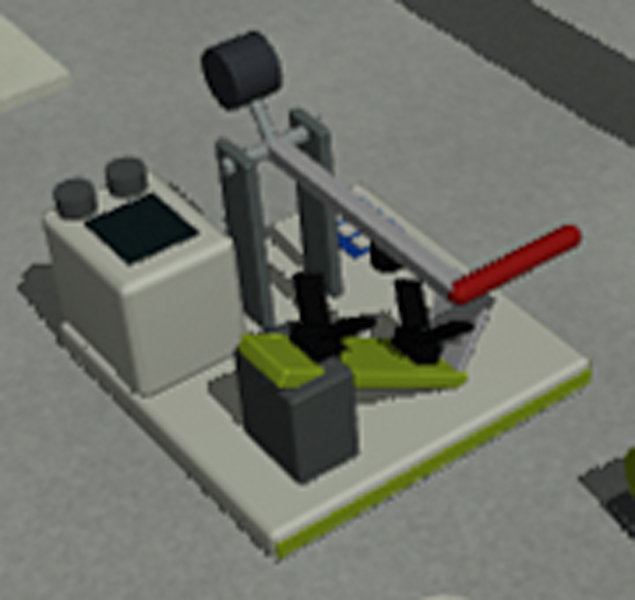

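```bash
cat > h.py <<'E'
import numpy as np, cv2
from plant import arm
def cam(n,save=None):
    c=arm.read_camera(n)
    if save: cv2.imwrite(f"pics/{save}.png",c["image"][:,:,::-1])
    return c
def ray(c,p,fish=False):
    f=240/np.tan(np.radians(c["fovy"]/2)); x=(p[0]-c["cx"])/f; y=(p[1]-c["cy"])/f
    if fish:
        r=np.hypot(x,y); s=np.sin(r)/max(r,1e-9); d=np.array([x*s,y*s,np.cos(r)])
    else: d=np.array([x,y,1.])
    d=np.array(c["rotation"])@d; return np.array(c["xyz"]),d/np.linalg.norm(d)
def onz(c,p,z,fish=False):
    o,d=ray(c,p,fish); return o+d*(z-o[2])/d[2]
def tri(r1,r2):
    (o1,d1),(o2,d2)=r1,r2
    A=np.c_[d1,-d2]; s=np.linalg.lstsq(A,o2-o1,rcond=None)[0]
    a=o1+s[0]*d1;b=o2+s[1]*d2; return (a+b)/2,np.linalg.norm(a-b)
def proj(c,P,fish=False):
    f=240/np.tan(np.radians(c["fovy"]/2)); v=np.array(c["rotation"]).T@(np.array(P)-c["xyz"])
    if fish:
        r=np.hypot(v[0],v[1]); t=np.arctan2(r,v[2]); k=f*t/max(r,1e-9); return np.array([c["cx"]+v[0]*k,c["cy"]+v[1]*k])
    return np.array([c["cx"]+f*v[0]/v[2],c["cy"]+f*v[1]/v[2]])
def mask(c,lo,hi,hue):
    h=cv2.cvtColor(c["image"],cv2.COLOR_RGB2HSV); return cv2.inRange(h,np.array([hue[0],lo,hi]),np.array([hue[1],255,255]))
def blobs(m,amin=30):
    n,l,s,ce=cv2.connectedComponentsWithStats(m); return [(s[i],ce[i],(l==i).astype(np.uint8)) for i in range(1,n) if s[i][4]>=amin]
def ends(b):
    ys,xs=np.nonzero(b); P=np.c_[xs,ys].astype(float); m=P.mean(0); u=np.linalg.svd(P-m,full_matrices=False)[2][0]
    t=(P-m)@u; return m+u*(t.min()-.5),m+u*(t.max()+.5)
E
python3 - <<'E'
from h import *
T=cam("top");S=cam("scene")
R=[]
for c in(T,S):
    h=cv2.cvtColor(c["image"],cv2.COLOR_RGB2HSV)
    m=mask(c,140,60,(0,6))|mask(c,140,60,(174,180))
    bs=sorted(blobs(m),key=lambda b:-b[0][4])
    for b in bs[:2]: print("red",b[0],ends(b[2]))
    R.append(ends(bs[0][2]))
    for b in blobs(mask(c,110,50,(25,42))): print("lime",b[0],b[1],cv2.minAreaRect(cv2.findNonZero(b[2])))
    for b in blobs(mask(c,110,40,(110,130))): print("blue",b[0],b[1])
# arm-end / free end pairing
for i,j in((0,0),(0,1)):
    for k in(0,1):
        print(tri(ray(T,R[0][k]),ray(S,R[1][k if j==0 else 1-k])))
for k in (0,1): print(onz(T,R[0][k],.165))
E
```

```text
red [344 264  14  54 305] (array([354.84879656, 263.46577246]), array([345.37252532, 317.39740682]))
lime [385 224  27  21 409] [397.73349633 233.60880196] ((397.73077392578125, 233.84617614746094), (24.90675163269043, 17.062103271484375), 11.309932708740234)
lime [379 254  26  17 296] [391.5        261.97972973] ((391.576904296875, 261.1153869628906), (24.318401336669922, 14.904828071594238), 11.309932708740234)
lime [374 276  14  11  87] [379.68965517 280.04597701] ((380.5192565917969, 281.4038391113281), (11.374736785888672, 11.178619384765625), 11.309932708740234)
lime [278 286  23  19 253] [288.43478261 294.63636364] ((288.95001220703125, 294.6500244140625), (19.922346115112305, 13.281564712524414), 18.43494987487793)
blue [187 279  21  16 233] [196.75107296 286.84120172]
blue [   0  280   79  124 6434] [ 34.2180603  342.20453839]
blue [444 324  31  28 395] [459.3164557  337.05063291]
red [307 184  38  22 258] (array([343.48080619, 184.84031524]), array([306.9116972 , 204.00019914]))
lime [  71    0   95   81 4115] [118.0490887   36.55188335] ((117.82691955566406, 35.63462066650
[... 593 characters left out ...]
5178222656)
blue [214   0  29  40 678] [225.51917404  19.55457227]
blue [629   9  11  29 168] [635.6547619   26.99404762]
blue [257  23  10   6  39] [262.17948718  25.53846154]
blue [426 288  22  25 275] [438.78545455 298.12363636]
blue [ 581  317   59  117 5638] [611.58318553 373.99326002]
(array([ 0.54940278, -0.00148364,  0.22477876]), np.float64(0.06896983850474048))
(array([ 0.50110692, -0.04904484,  0.10820752]), np.float64(0.08108134774271712))
(array([ 0.57546521, -0.03585163,  0.16377833]), np.float64(0.0018217010544855086))
(array([ 0.47401235, -0.01471764,  0.1668729 ]), np.float64(0.00036370079301779515))
[ 0.57477572 -0.03503043  0.165     ]
[ 0.47415584 -0.01495629  0.165     ]
```

```bash
cat >> h.py <<'E'
def axes(yaw):
    c,s=np.cos(np.radians(yaw)),np.sin(np.radians(yaw)); return np.array([[c,-s,0],[s,c,0],[0,0,1.]])
YAW=-11.3; AO=np.array([.5523,-.1071,0]); AR=axes(YAW)
CO=AO+[0,0,.12]; c3,s3=np.cos(np.pi/6),.5
CR=AR@np.array([[c3,0,-s3],[0,1,0],[s3,0,c3]])
E
python3 - <<'E'
from h import *
print(CR)
for n in("top","scene"):
    c=cam(n); im=c["image"][:,:,::-1].copy()
    P=[]
    for sx in(-46,46):
        for dx in(-11,11):
            for y in(-31,31): P.append(CO+CR@np.array([sx+dx,y,-7])/1000)
    P+= [CO+CR@np.array([-70,y,z])/1000 for y in(-23,23) for z in(10,)]
    P+= [AO+AR@np.array([0,-130,165])/1000, AO+AR@np.array([-55,75,165])/1000]
    P+= [AO+AR@np.array([x,y,130])/1000 for x in(53,143) for y in(-216,-100)]
    k=4; x0,y0=(330,200) if n=="top" else (180,120)
    big=cv2.resize(im[y0:y0+150,x0:x0+200],None,fx=k,fy=k,interpolation=2)
    for p in P:
        q=proj(c,p); q=((q-[x0,y0]+.5)*k-.5).astype(int); cv2.drawMarker(big,tuple(int(v) for v in q),(255,0,255),0,10,1)
    cv2.imwrite(f"pics/ov_{n}.png",big)
E
```

```text
[[ 0.84923721  0.19594614 -0.49030733]
 [-0.16969434  0.98061466  0.09797307]
 [ 0.5         0.          0.8660254 ]]
```

View pics/ov_top.png

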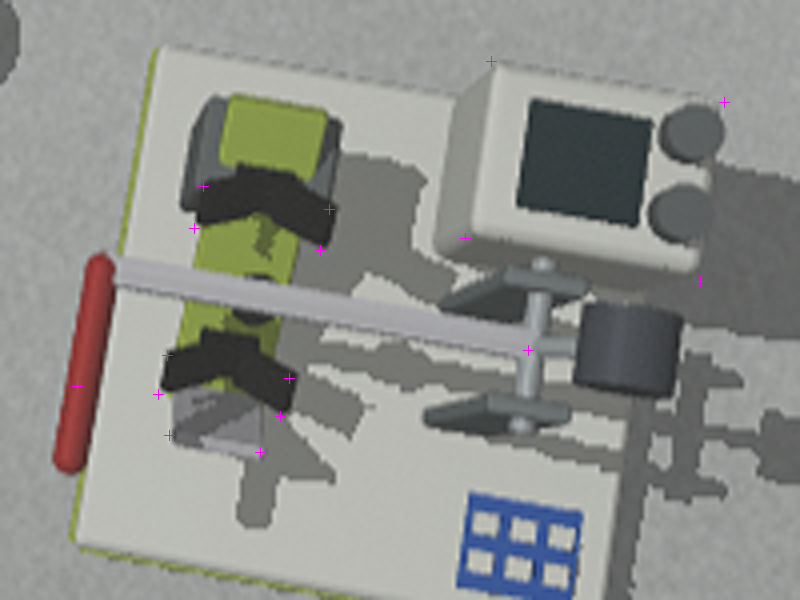

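View pics/ov_scene.png

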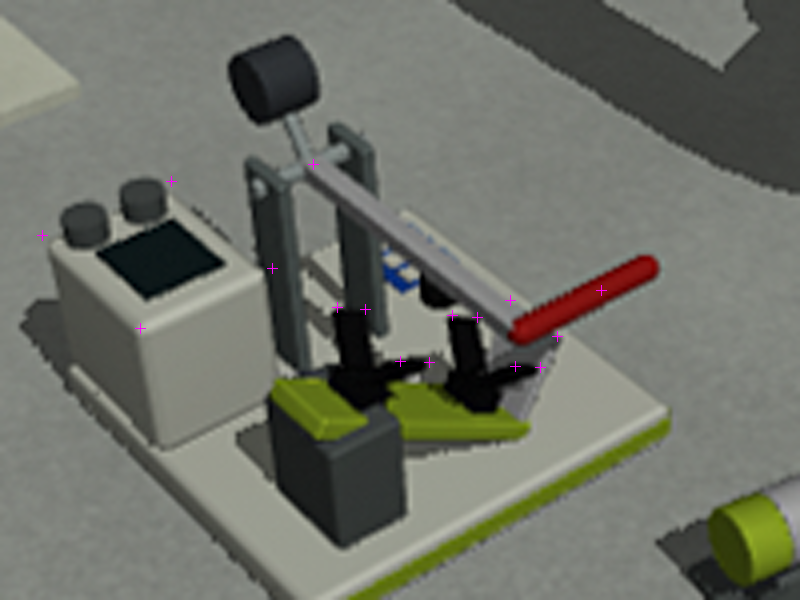

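Emit:
{"name": "drive_tool", "arguments": {
  "series": [
    [0,0,-35,0,0,7.1],
    [0,0,-35,0,0,7.1],
    [0,0,-35,0,0,7.1],
    [0,0,-35,0,0,7.1],
    [13.8,-36,0,0,0,1.4],
    [13.8,-36,0,0,0,0],
    [13.8,-36,0,0,0,0],
    [13.8,-36,0,0,0,0]
  ],
  "fingers": 94
}}

```text
time_s: 1.02
eef_pos: [0.2648, -0.4129, 0.3192]
eef_rot: [[0.981, -0.196, 0.0], [-0.196, -0.981, -0.0], [0.001, 0.0, -1.0]]
force: [0.7, 0.3, 0.6]
gripper_width: 0.998
```

Emit:
{"name": "drive_tool", "arguments": {
  "series": [
    [13.8,-36,0,0,0,0],
    [13.8,-36,0,0,0,0],
    [13.8,-36,0,0,0,0],
    [13.8,-36,0,0,0,0],
    [13.8,-36,0,0,0,0],
    [13.8,-36,0,0,0,0],
    [13.8,-36,0,0,0,0],
    [13.8,-36,0,0,0,0]
  ]
}}

```text
time_s: 1.68
eef_pos: [0.4294, -0.1514, 0.3193]
eef_rot: [[0.981, -0.195, 0.001], [-0.195, -0.981, -0.001], [0.001, 0.0, -1.0]]
force: [0.6, -0.0, -0.6]
gripper_width: 1.002
```

```bash
cat >> h.py <<'E'
from scipy.spatial.transform import Rotation as Ro
def delta(P,R=None):
    s=arm.state(); M=s["eef_rot"]; d=M.T@(np.array(P)-s["eef_pos"])*1000
    r=Ro.from_matrix(M.T@R).as_rotvec(degrees=True) if R is not None else None
    return np.round(d,1),None if r is None else np.round(r,2)
RD=np.c_[AR[:,0],-AR[:,1],[0,0,-1]]
E
python3 - <<'E'
from h import *
s=arm.state();print(s["time_s"],s["eef_pos"],delta([.513,-.0227,.146],RD))
E
```

```text
1.6833 [ 0.42943265 -0.15143793  0.31925926] (array([  56.7, -142.6,  173.3]), array([ 0.02, -0.05,  0.04]))
```

Emit:
{"name": "drive_tool", "arguments": {
  "series": [
    [14.2,-35.6,0,0,0,0],
    [14.2,-35.6,0,0,0,0],
    [14.2,-35.6,0,0,0,0],
    [14.2,-35.6,0,0,0,0],
    [0,0,35,0,0,0],
    [0,0,35,0,0,0],
    [0,0,30,0,0,0],
    [0,0,0,0,0,0]
  ]
}}

```text
time_s: 2.35
eef_pos: [0.5071, -0.023, 0.2117]
eef_rot: [[0.981, -0.194, -0.014], [-0.194, -0.981, 0.003], [-0.014, -0.0, -1.0]]
force: [-0.9, -0.0, -0.5]
gripper_width: 1.001
```

```bash
python3 - <<'E'
from h import *
print(delta([.513,-.0227,.146],RD))
c=cam("wrist","w1")
E
```

```text
(array([ 6.6, -1.4, 65.6]), array([-0.01,  0.81,  0.11]))
```

View pics/w1.png

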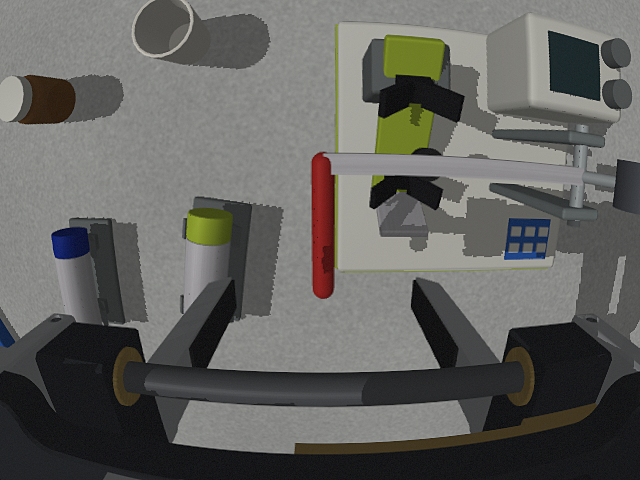

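Emit:
{"name": "drive_tool", "arguments": {
  "series": [
    [3,0,25,0,0,0],
    [2,-1,25,0,0,0],
    [0,0,12,0,0,0],
    [0,0,0,0,0,0],
    [0,0,0,0,0,0],
    [0,0,0,0,0,0],
    [0,0,0,0,0,0],
    [0,0,0,0,0,0]
  ]
}}

```text
time_s: 3.07
eef_pos: [0.5186, -0.0249, 0.1588]
eef_rot: [[0.981, -0.195, 0.003], [-0.195, -0.981, -0.001], [0.003, 0.0, -1.0]]
force: [0.6, 0.4, -0.3]
gripper_width: 1.004
```

```bash
python3 - <<'E'
from h import *
print(delta([.513,-.0227,.146],RD))
c=cam("scene","s1"); b=c["image"][100:300,180:420,::-1]; cv2.imwrite("pics/s1.png",cv2.resize(b,(720,600),interpolation=2))
E
```

```text
(array([-6. , -1.1, 12.8]), array([ 0.  , -0.18,  0.05]))
```

View pics/s1.png

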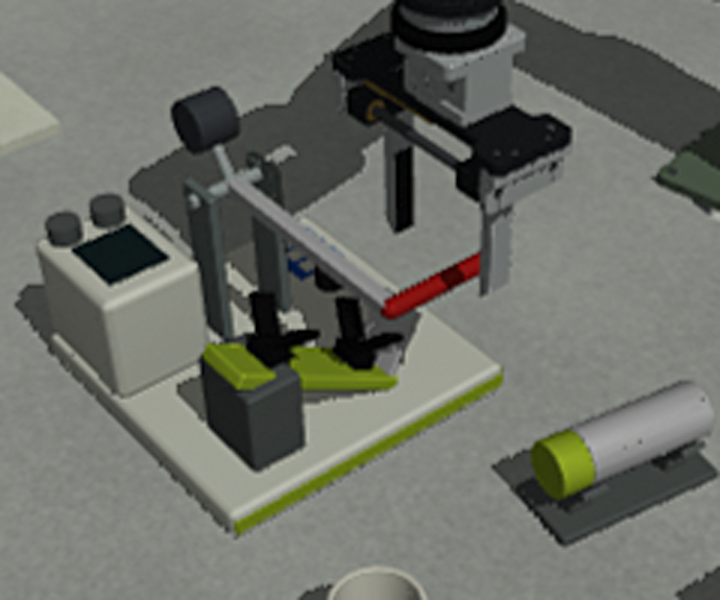

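Emit:
{"name": "drive_tool", "arguments": {
  "series": [
    [-3,-1,6,0,0,0],
    [-3,0,7,0,0,0],
    [0,0,0,0,0,0],
    [0,0,0,0,0,0],
    [0,0,0,0,0,0],
    [0,0,0,0,0,0],
    [0,0,0,0,0,0],
    [0,0,0,0,0,0]
  ],
  "fingers": 8,
  "grip_force": 8
}}

```text
time_s: 3.78
eef_pos: [0.512, -0.0226, 0.1442]
eef_rot: [[0.981, -0.195, 0.0], [-0.195, -0.981, -0.0], [0.0, -0.0, -1.0]]
force: [-0.8, 0.1, 0.0]
gripper_width: 0.468
```

Emit:
{"name": "drive_tool", "arguments": {
  "series": [
    [0,0,0,0,0,0],
    [0,0,0,0,0,0],
    [0,0,0,0,0,0],
    [0,0,0,0,0,0],
    [0,0,0,0,0,0],
    [0,0,0,0,0,0],
    [0,0,0,0,0,0],
    [0,0,0,0,0,0]
  ]
}}

```text
time_s: 4.45
eef_pos: [0.5116, -0.0235, 0.1444]
eef_rot: [[0.981, -0.195, -0.0], [-0.195, -0.981, -0.002], [0.0, 0.002, -1.0]]
force: [-3.0, -4.5, 2.5]
gripper_width: 0.099
```

```bash
python3 - <<'E'
from h import *
s=arm.state();print(s["gripper_width"],s["force"])
c=cam("scene"); b=c["image"][130:250,250:394,::-1]; cv2.imwrite("pics/s2.png",cv2.resize(b,(720,600),interpolation=2))
c=cam("wrist","w2")
E
```

```text
0.09917688255344892 [-3.02564515 -4.45197863  2.51924386]
```

View pics/s2.png

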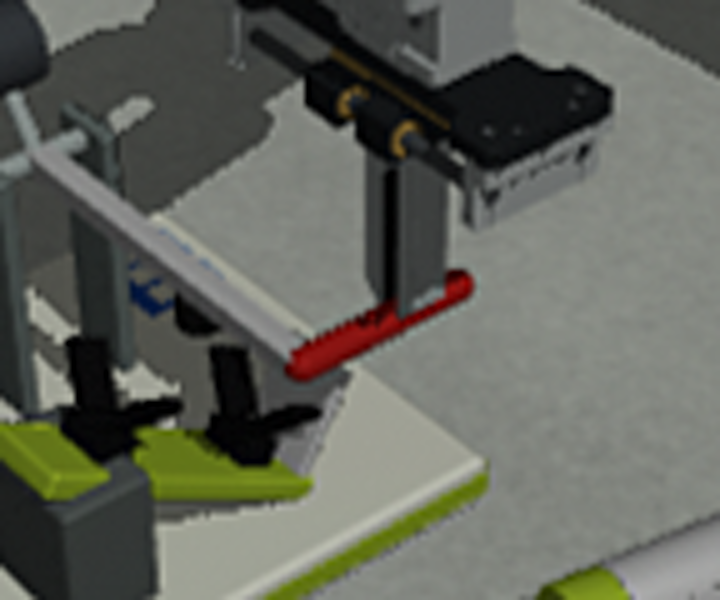

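View pics/w2.png

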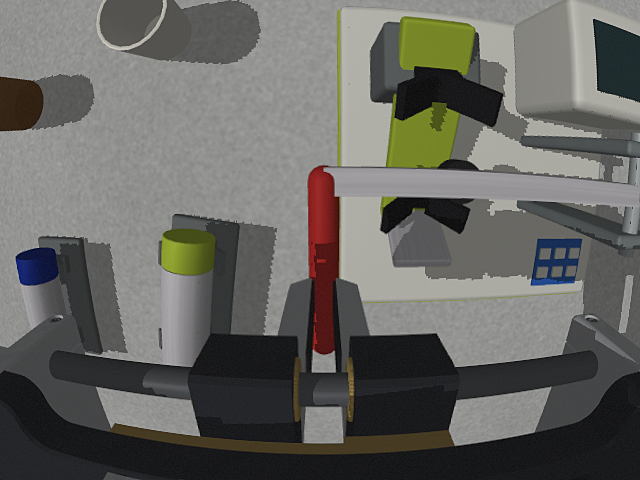

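Emit:
{"name": "drive_tool", "arguments": {
  "series": [
    [0,0,0,0,0,0],
    [0,0,0,0,0,0],
    [0,0,0,0,0,0],
    [0,0,4,0,0,0],
    [0,0,4,0,0,0],
    [0,0,2,0,0,0],
    [0,0,0,0,0,0],
    [0,0,0,0,0,0]
  ],
  "fingers": 40
}}

```text
time_s: 5.22
eef_pos: [0.5114, -0.0223, 0.1335]
eef_rot: [[0.981, -0.195, -0.001], [-0.195, -0.981, 0.0], [-0.001, -0.0, -1.0]]
force: [0.1, -0.5, 0.0]
gripper_width: 0.427
```

Emit:
{"name": "drive_tool", "arguments": {
  "series": [
    [0,0,0,0,0,0],
    [0,0,0,0,0,0],
    [0,0,0,0,0,0],
    [0,0,0,0,0,0],
    [0,0,0,0,0,0],
    [0,0,0,0,0,0],
    [0,0,0,0,0,0],
    [0,0,0,0,0,0]
  ],
  "fingers": 8
}}

```text
time_s: 5.88
eef_pos: [0.5117, -0.0236, 0.1341]
eef_rot: [[0.981, -0.195, -0.0], [-0.195, -0.981, -0.002], [0.0, 0.002, -1.0]]
force: [-1.6, -4.8, 0.6]
gripper_width: 0.167
```

```bash
python3 - <<'E'
from h import *
s=arm.state();print(s["gripper_width"],s["force"])
c=cam("scene"); b=c["image"][130:250,250:394,::-1]; cv2.imwrite("pics/s3.png",cv2.resize(b,(720,600),interpolation=2))
E
```

```text
0.16700130959603302 [-1.58830188 -4.80890029  0.63134065]
```

View pics/s3.png

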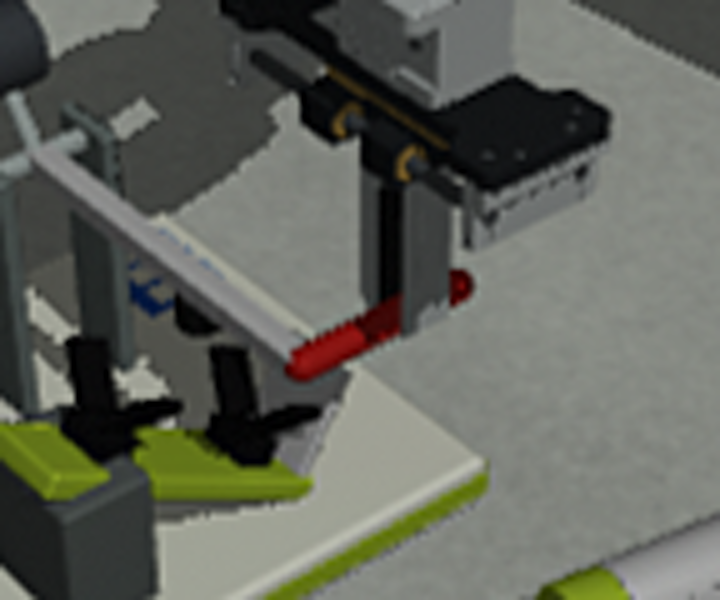

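```bash
python3 - <<'E'
from h import *
s=arm.state();c=cam("scene");k=5
b=cv2.resize(c["image"][130:250,250:394,::-1],(720,600),interpolation=2)
for dz,col in((0,(255,0,255)),(.0188,(255,255,0)),(.0968,(0,255,255))):
  for dy in(-.008,.008):
    p=s["eef_pos"]+s["eef_rot"]@[0,dy,-dz]; q=((proj(c,p)-[250,130]+.5)*k-.5).astype(int)
    cv2.drawMarker(b,(int(q[0]),int(q[1])),col,0,12,1)
p=[.513,-.0227,.165]; q=((proj(c,p)-[250,130]+.5)*k-.5).astype(int);cv2.drawMarker(b,(int(q[0]),int(q[1])),(0,255,0),1,12,1)
cv2.imwrite("pics/s4.png",b)
E
```

```text
(no output)
```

View pics/s4.png

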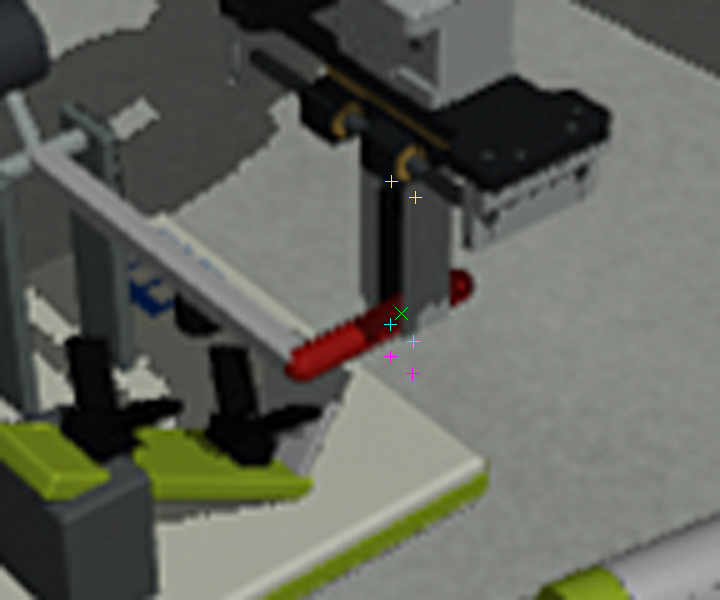

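```bash
python3 - <<'E'
from h import *
c=cam("scene");E=np.array([.5186,-.0249,.1588])
for dy in(-.047,.047):
  for dz in(0,.01,.02): 
    p=E+RD@[0,dy,-dz]; q=(proj(c,p)-[180,100])*3; print(dy,dz,q)
s=arm.state(); print(s["joint_positions"])
E
```

```text
-0.047 0 [483.98248287 316.82921155]
-0.047 0.01 [484.34528049 306.13217378]
-0.047 0.02 [484.71283975 295.29473964]
0.047 0 [403.39665815 256.42666506]
0.047 0.01 [403.24160357 245.84987943]
0.047 0.02 [403.08460884 235.14075011]
[-12.24790288   6.64501893  99.86526285  -0.11615161  73.47581866
  89.04261887]
```

Emit:
{"name": "drive_tool", "arguments": {
  "series": [
    [0,1,-20,0,0,0],
    [0,3,-20,0,0,0],
    [0,5,-20,0,0,0],
    [0,7,-19,0,0,0],
    [0,9,-18.5,0,0,0],
    [0,11,-17.5,0,0,0],
    [0,12,-16,0,0,0],
    [0,14,-15,0,0,0]
  ]
}}

```text
time_s: 6.7
eef_pos: [0.4982, -0.0853, 0.2784]
eef_rot: [[0.981, -0.196, -0.004], [-0.196, -0.981, -0.002], [-0.003, 0.003, -1.0]]
force: [0.2, -8.3, -10.1]
gripper_width: 0.167
```

```bash
python3 - <<'E'
from h import *
s=arm.state();print(s["gripper_width"],s["force"])
c=cam("scene"); b=c["image"][50:250,200:440,::-1]; cv2.imwrite("pics/s5.png",cv2.resize(b,(720,600),interpolation=2))
E
```

```text
0.16661706898128273 [  0.24059654  -8.29748977 -10.14364079]
```

View pics/s5.png

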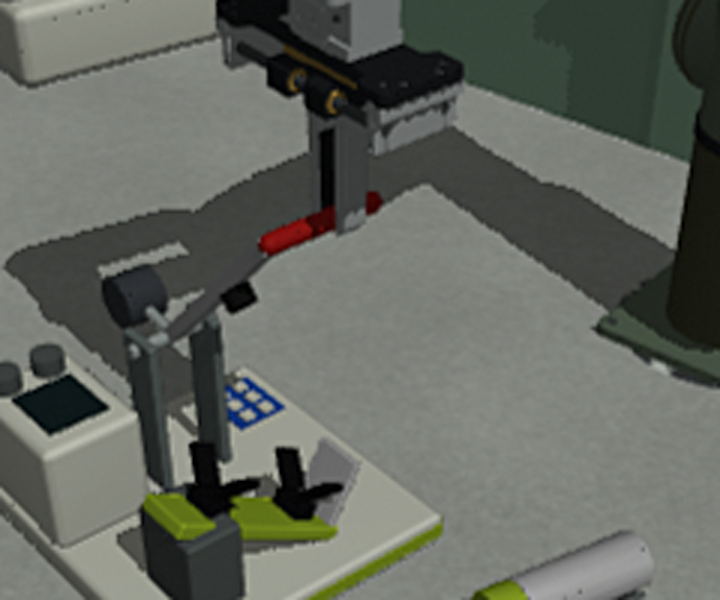

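Emit:
{"name": "drive_tool", "arguments": {
  "series": [
    [0,15,-13.5,0,0,0],
    [0,17,-11.5,0,0,0],
    [0,0,0,0,0,0],
    [0,0,0,0,0,0],
    [0,0,0,0,0,0],
    [0,0,0,0,0,0],
    [0,0,0,0,0,0],
    [0,0,0,0,0,0]
  ]
}}

```text
time_s: 7.42
eef_pos: [0.4934, -0.1145, 0.3041]
eef_rot: [[0.981, -0.195, -0.001], [-0.195, -0.981, -0.0], [-0.001, 0.0, -1.0]]
force: [0.7, -4.4, -5.7]
gripper_width: 0.164
```

Emit:
{"name": "drive_tool", "arguments": {
  "series": [
    [0,0,0,0,0,0],
    [0,0,0,0,0,0],
    [0,0,-20,0,0,0],
    [0,0,-40,0,0,0],
    [0,0,-40,0,0,0],
    [0,-20,0,0,0,0],
    [0,-35,0,0,0,0],
    [0,-35,0,0,0,0]
  ],
  "fingers": 94
}}

```text
time_s: 8.08
eef_pos: [0.5115, -0.025, 0.4073]
eef_rot: [[0.981, -0.196, 0.004], [-0.196, -0.981, 0.001], [0.004, -0.002, -1.0]]
force: [0.4, 0.9, 0.6]
gripper_width: 0.699
```

```bash
python3 - <<'E'
from h import *
c=cam("scene","s6")
E
```

```text
(no output)
```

View pics/s6.png

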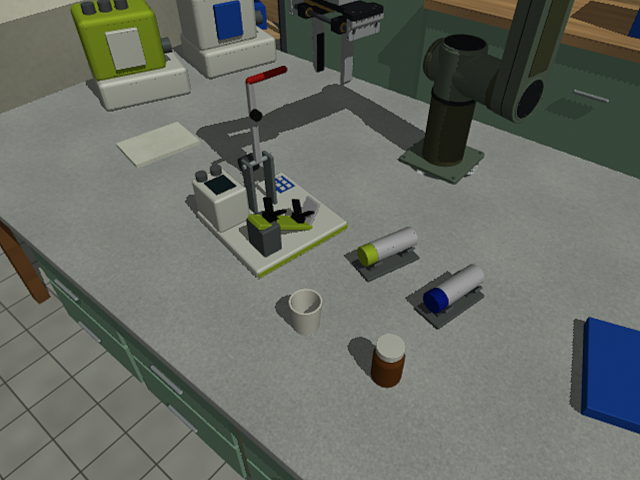

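```bash
python3 - <<'E'
from h import *
c=cam("top","top2"); im=c["image"]; cv2.imwrite("pics/tg.png",cv2.resize(im[270:370,240:340,::-1],(600,600),interpolation=2))
w=cv2.cvtColor(im,cv2.COLOR_RGB2HSV)
print(im[330,255:305:2].tolist())
E
```

```text
[[175, 177, 174], [174, 176, 175], [176, 179, 176], [159, 161, 159], [103, 108, 108], [136, 138, 141], [181, 181, 185], [184, 185, 188], [194, 195, 199], [200, 201, 204], [197, 197, 201], [183, 183, 186], [165, 164, 167], [151, 151, 155], [137, 138, 140], [110, 111, 112], [105, 106, 107], [99, 99, 100], [74, 78, 76], [74, 79, 77], [73, 76, 75], [107, 108, 109], [117, 130, 116], [112, 121, 111], [109, 122, 109]]
```

View pics/tg.png

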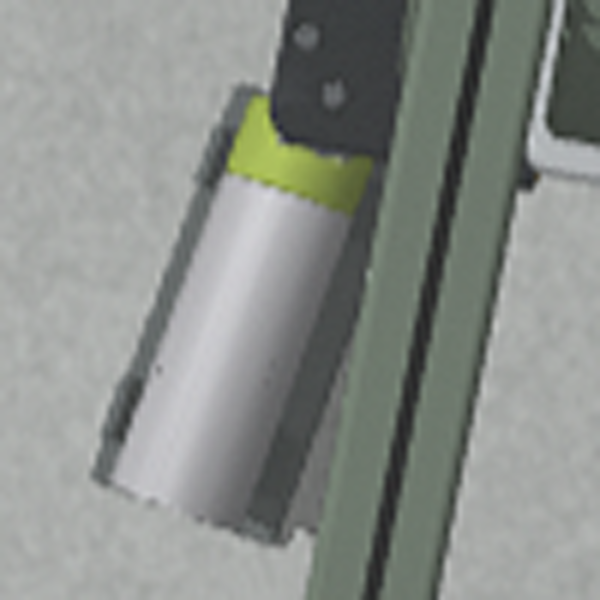

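View pics/top2.png

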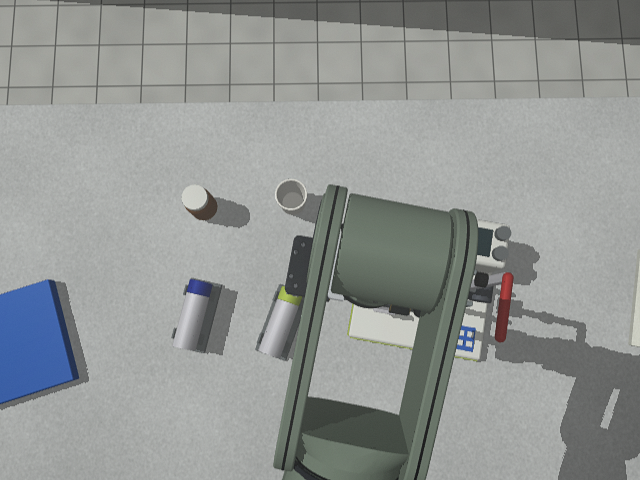

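```bash
python3 - <<'E'
import cv2
a=cv2.imread("pics/top0.png")[275:370,250:325]; cv2.imwrite("pics/tg2.png",cv2.resize(a,None,fx=6.3,fy=6.3,interpolation=2))
E
```

```text
(no output)
```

View pics/tg2.png

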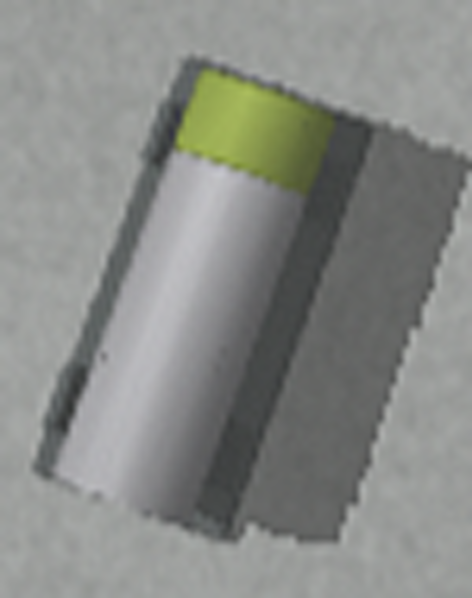

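```bash
cat >> h.py <<'E'
class _T(dict): pass
TOPC=dict(fovy=47.236363072956685,cx=321.5050942999732,cy=244.86689213831974,xyz=[0.45132985,0.03323111,1.19348607],rotation=[[-0.01505315,-0.98801913,0.15359555],[-0.99988097,0.01435438,-0.00565739],[0.00338484,-0.15366243,-0.98811761]])
E
python3 - <<'E'
from h import *
f=lambda x,y,z=.052: onz(TOPC,((x+.5)/6.3-.5+250,(y+.5)/6.3-.5+275),z)
A,B,C,D=f(202,67),f(335,120),f(52,475),f(200,522)
print(A,B,C,D)
for p,q in((A,B),(C,D)): print("w",np.linalg.norm(p-q))
a,b=(A+B)/2,(C+D)/2
print("len",np.linalg.norm(a-b),"yaw",np.degrees(np.arctan2(*(a-b)[1::-1])),"ctr",(a+b)/2)
for p,q in((C,A),(D,B)): d=q-p;print("edge yaw",np.degrees(np.arctan2(d[1],d[0])))
E
```

```text
[0.54503068 0.11089693 0.052     ] [0.52690893 0.06715757 0.052     ] [0.41335196 0.16004063 0.052     ] [0.39767252 0.11211834 0.052     ]
w 0.04734479589090581
w 0.050422127203077635
len 0.13868340952085248 yaw -19.83289190344367 ctr [0.47074102 0.11255337 0.052     ]
edge yaw -20.46603130486091
edge yaw -19.182555811374055
```

Emit:
{"name": "drive_tool", "arguments": {
  "series": [
    [-11.2,-21.2,26,0,0,0],
    [-11.2,-21.2,26,0,0,0],
    [-11.2,-21.2,26,0,0,0],
    [-11.2,-21.2,26,0,0,0],
    [-11.2,-21.2,26,0,0,0],
    [-11.2,-21.2,26,0,0,0],
    [0,0,0,0,0,4.3],
    [0,0,0,0,0,4.2]
  ],
  "fingers": 94
}}

```text
time_s: 8.85
eef_pos: [0.4676, 0.113, 0.2471]
eef_rot: [[0.941, -0.338, -0.005], [-0.338, -0.941, 0.001], [-0.005, 0.001, -1.0]]
force: [0.4, -0.5, 1.2]
gripper_width: 1.002
```

Emit:
{"name": "drive_tool", "arguments": {
  "series": [
    [0,0,30,0,0,0],
    [0,0,30,0,0,0],
    [0,0,30,0,0,0],
    [0,0,20,0,0,0],
    [0,0,0,0,0,0],
    [0,0,0,0,0,0],
    [0,0,0,0,0,0],
    [0,0,0,0,0,0]
  ]
}}

```text
time_s: 9.52
eef_pos: [0.4718, 0.1116, 0.1414]
eef_rot: [[0.941, -0.338, 0.004], [-0.338, -0.941, 0.001], [0.004, -0.002, -1.0]]
force: [0.7, -0.3, -0.5]
gripper_width: 0.998
```

```bash
cat >> h.py <<'E'
def overlay(name,pts,x0,y0,w,h,k,out,fish=False):
    c=cam(name); b=cv2.resize(c["image"][y0:y0+h,x0:x0+w,::-1],(w*k,h*k),interpolation=2)
    for p,col in pts:
        q=(proj(c,p,fish)-[x0,y0]+.5)*k-.5
        cv2.drawMarker(b,(int(q[0]),int(q[1])),col,0,12,1)
    cv2.imwrite(f"pics/{out}.png",b)
GC=np.array([.4707,.1126,.052]); GR=axes(-19.8); RG=np.c_[GR[:,0],-GR[:,1],[0,0,-1]]
E
python3 - <<'E'
from h import *
s=arm.state(); print(s["eef_pos"],s["joint_positions"],delta([.4707,.1126,.013],RG))
e,R=s["eef_pos"],s["eef_rot"]
pts=[(e+R@[x,y,-z],col) for z,col in((0,(255,0,255)),(.02,(255,255,0))) for y in(-.047,.047) for x in(-.008,.008)]
overlay("scene",pts,300,140,160,120,5,"s7")
E
```

```text
[0.47181386 0.11158092 0.14138853] [3.05147425e+00 2.61993974e+00 1.03297032e+02 1.72651692e-02
 7.38267826e+01 1.12800040e+02] (array([ -1.9,  -0.3, 128.4]), array([-0.11, -0.23,  0.05]))
```

View pics/s7.png

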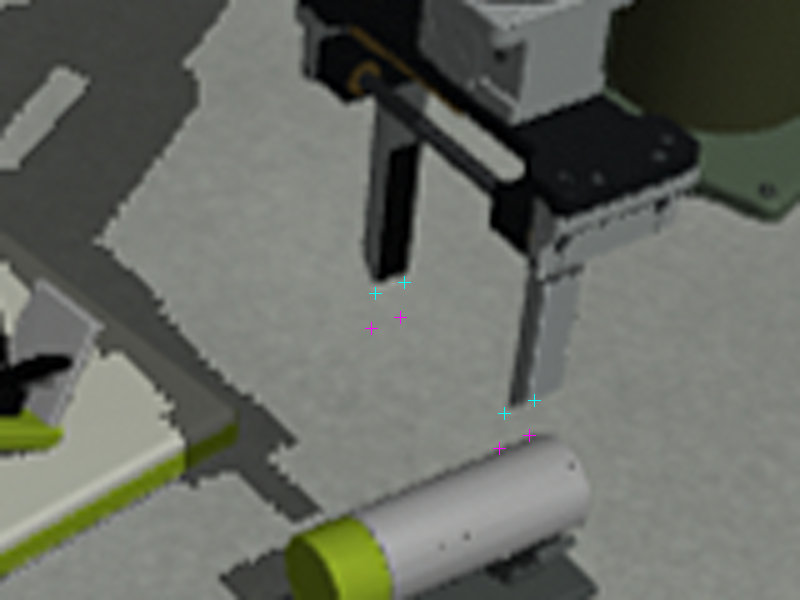

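Emit:
{"name": "drive_tool", "arguments": {
  "series": [
    [-2,0,25,0,0,0],
    [0,0,25,0,0,0],
    [0,0,25,0,0,0],
    [0,0,17,0,0,0],
    [0,0,10,0,0,0],
    [0,0,0,0,0,0],
    [0,0,0,0,0,0],
    [0,0,0,0,0,0]
  ]
}}

```text
time_s: 10.23
eef_pos: [0.4697, 0.1122, 0.0386]
eef_rot: [[0.941, -0.338, 0.003], [-0.338, -0.941, 0.0], [0.003, -0.001, -1.0]]
force: [0.3, 0.3, 0.1]
gripper_width: 0.999
```

```bash
python3 - <<'E'
from h import *
s=arm.state(); print(s["eef_pos"],s["force"],delta([.4707,.1126,.009],RG))
e,R=s["eef_pos"],s["eef_rot"]
pts=[(e+R@[x,y,-z],col) for z,col in((0,(255,0,255)),(.024,(255,255,0))) for y in(-.047,.047) for x in(-.008,.008)]
pts+=[(GC+GR@[x,0,0],(0,0,255)) for x in(.07,)]
overlay("scene",pts,320,170,140,115,5,"s8")
E
```

```text
[0.46972434 0.11224976 0.03863445] [0.31551257 0.28397748 0.12685001] (array([ 0.7, -0.6, 29.6]), array([-0.08, -0.17,  0.05]))
```

View pics/s8.png

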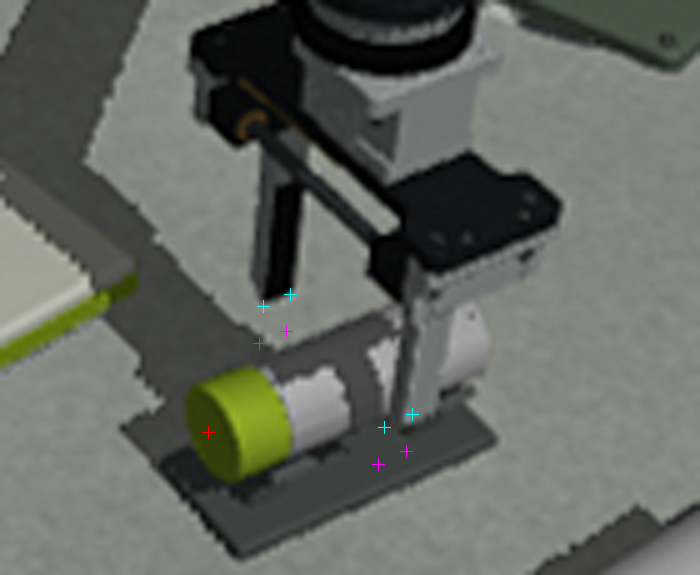

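Emit:
{"name": "drive_tool", "arguments": {
  "series": [
    [0.5,-0.5,15,0,0,0],
    [0,0,9,0,0,0],
    [0,0,4,0,0,0],
    [0,0,0,0,0,0],
    [0,0,0,0,0,0],
    [0,0,0,0,0,0],
    [0,0,0,0,0,0],
    [0,0,0,0,0,0]
  ]
}}

```text
time_s: 10.95
eef_pos: [0.4691, 0.1125, 0.0094]
eef_rot: [[0.941, -0.338, 0.001], [-0.338, -0.941, 0.0], [0.001, -0.0, -1.0]]
force: [0.3, 0.3, 0.9]
gripper_width: 0.999
```

Emit:
{"name": "drive_tool", "arguments": {
  "series": [
    [0,0,0,0,0,0],
    [0,0,0,0,0,0],
    [0,0,0,0,0,0],
    [0,0,0,0,0,0],
    [0,0,0,0,0,0],
    [0,0,0,0,0,0],
    [0,0,0,0,0,0],
    [0,0,0,0,0,0]
  ],
  "fingers": 40,
  "grip_force": 20
}}

```text
time_s: 11.62
eef_pos: [0.4696, 0.1149, 0.0096]
eef_rot: [[0.941, -0.34, 0.002], [-0.34, -0.941, 0.005], [0.0, -0.006, -1.0]]
force: [-0.2, 8.0, 0.5]
gripper_width: 0.505
```

Emit:
{"name": "drive_tool", "arguments": {
  "series": [
    [0,0,0,0,0,0],
    [0,0,0,0,0,0],
    [0,0,0,0,0,0],
    [0,0,0,0,0,0],
    [0,0,0,0,0,0],
    [0,0,0,0,0,0],
    [0,0,0,0,0,0],
    [0,0,0,0,0,0]
  ]
}}

```text
time_s: 12.28
eef_pos: [0.4696, 0.1149, 0.0095]
eef_rot: [[0.941, -0.339, 0.002], [-0.339, -0.941, 0.005], [0.001, -0.005, -1.0]]
force: [1.4, 7.8, 0.6]
gripper_width: 0.506
```

```bash
python3 - <<'E'
from h import *
s=arm.state(); print(s["eef_pos"],s["force"],s["ft_torque"],delta([.4707,.1126,.009],RG))
overlay("scene",[],320,170,140,115,5,"s9")
E
```

```text
[0.46959033 0.11493509 0.00953455] [1.38892781 7.83232726 0.59140964] [ 1.41187685 -0.11892115 -0.04695829] (array([1.8, 1.8, 0.5]), array([-0.29, -0.03, -0.02]))
```

View pics/s9.png

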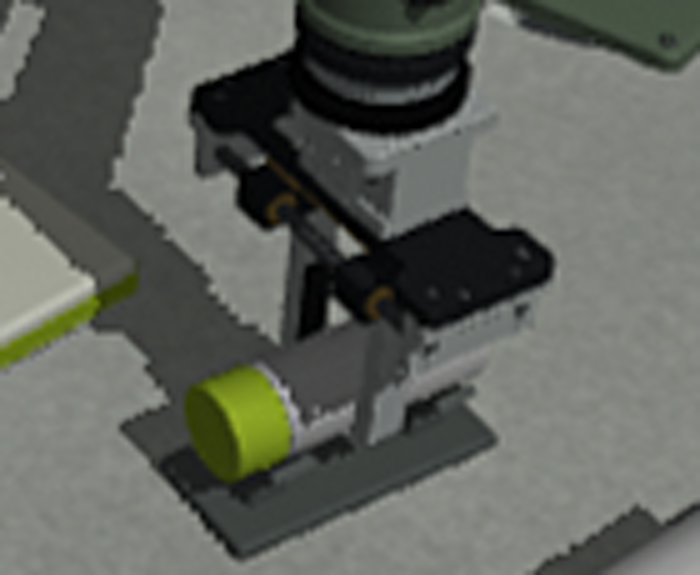

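Emit:
{"name": "drive_tool", "arguments": {
  "series": [
    [0,0,0,0,0,0],
    [0,0,0,0,0,0],
    [0,0,-8,0,0,0],
    [0,0,-20,0,0,0],
    [0,0,-35,0,0,0],
    [0,0,-35,0,0,0],
    [0,0,-35,0,0,0],
    [0,0,-35,0,0,0]
  ],
  "grip_force": 30
}}

```text
time_s: 13.0
eef_pos: [0.4675, 0.1121, 0.1781]
eef_rot: [[0.941, -0.338, -0.002], [-0.338, -0.941, -0.001], [-0.001, 0.001, -1.0]]
force: [0.1, 0.4, -2.7]
gripper_width: 0.506
```

Emit:
{"name": "drive_tool", "arguments": {
  "series": [
    [0,0,-35,0,0,0],
    [0,0,-35,0,0,0],
    [0,0,-35,0,0,0],
    [0,0,-10,0,0,0],
    [0,0,0,0,0,0],
    [0,0,0,0,0,0],
    [0,0,0,0,0,0],
    [0,0,0,0,0,0]
  ]
}}

```text
time_s: 13.67
eef_pos: [0.4668, 0.1123, 0.2886]
eef_rot: [[0.941, -0.338, -0.006], [-0.338, -0.941, -0.0], [-0.006, 0.003, -1.0]]
force: [-0.1, -0.1, -3.0]
gripper_width: 0.505
```

```bash
python3 - <<'E'
from h import *
s=arm.state(); print(s["eef_pos"],s["force"],s["ft_torque"])
T=cam("top","t10");S=cam("scene","s10");W=cam("wrist","w10")
E
```

```text
[0.46675347 0.1122557  0.28856462] [-0.12001058 -0.07106003 -3.00671802] [-0.00454177  0.07084606 -0.008124  ]
```

View pics/t10.png

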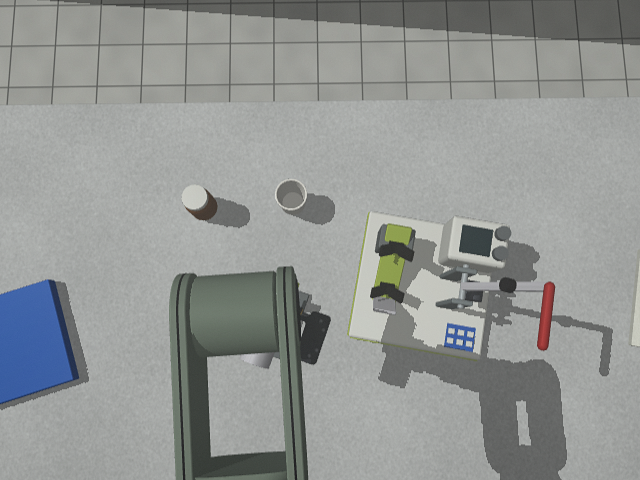

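View pics/s10.png

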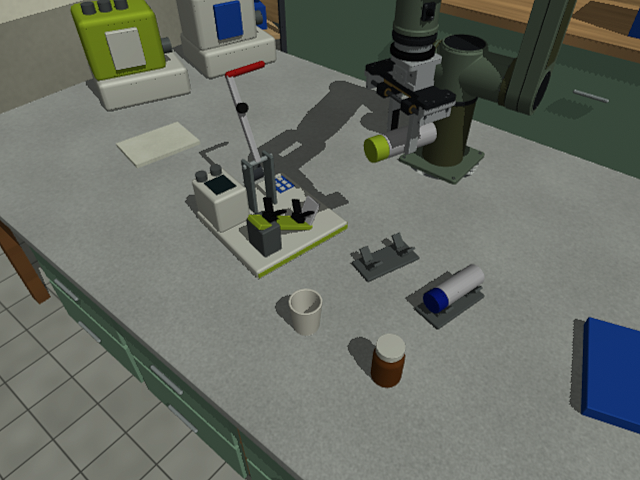

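View pics/w10.png

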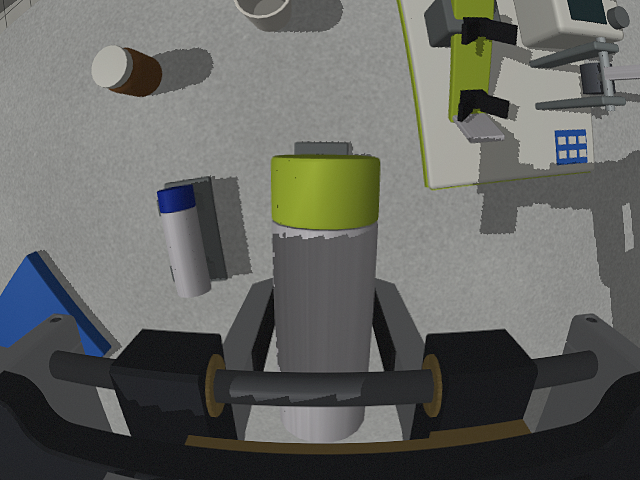

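```bash
python3 - <<'E'
from h import *
t=cv2.imread("pics/t10.png")[215:325,360:430]; cv2.imwrite("pics/ct.png",cv2.resize(t,None,fx=5.4,fy=5.4,interpolation=cv2.INTER_CUBIC))
s=cv2.imread("pics/s10.png")[190:260,240:330]; cv2.imwrite("pics/cs.png",cv2.resize(s,None,fx=8,fy=8,interpolation=cv2.INTER_CUBIC))
E
```

```text
(no output)
```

View pics/ct.png

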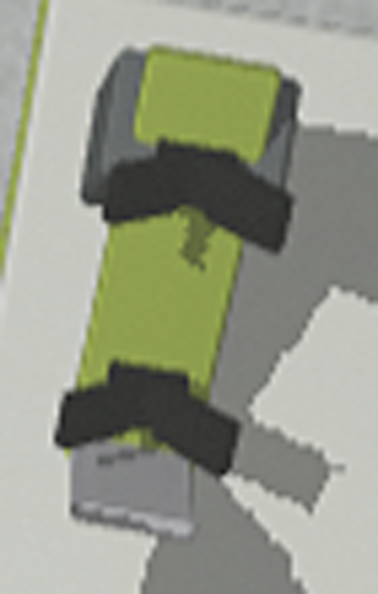

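View pics/cs.png

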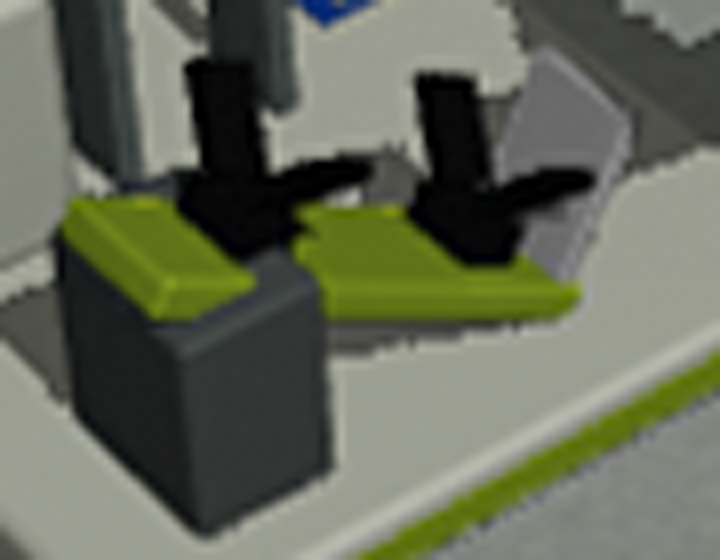

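```bash
python3 - <<'E'
from h import *
f=lambda c,p,k,o,z: onz(c,((p[0]+.5)/k-.5+o[0],(p[1]+.5)/k-.5+o[1]),z)
T=TOPC; S=cam("scene")
zu,zl=.12+.023-.00606,.12-.023-.00606
a=lambda P: np.round(AR.T@(P-AO)*1000,1)
UL,UR=[f(T,p,5.4,(360,215),zu) for p in((105.5,201),(286.5,227))]
LL,LR=[f(T,p,5.4,(360,215),zl) for p in((60.5,421),(232.5,450))]
print("top",a(UL),a(UR),a(LL),a(LR)); print("expect x",39.8+3.5,-39.8+3.5,"y +-31")
# scene: left wing tops = -y wing; (190..250,65): ; right wing (+y) tops
for n,p,z in(("U-y",(220,64),zu),("U+y",(355,170),zu),("L-y",(447,76),zl),("L+y",(578,180),zl)):
    print("scene",n,a(f(S,p,8,(240,190),z)))
m=(UL+UR)/2-(LL+LR)/2; print("yaw",np.degrees(np.arctan2(m[1],m[0])))
for v in(UL-UR,LL-LR): print("yaw",np.degrees(np.arctan2(-v[0],v[1])),np.linalg.norm(v))
# stop top edge corners
for p in((70,510),(192,530)): print("stop",a(f(T,p,5.4,(360,215),.12-.035+.00866)))
print("expect",-70*c3-5)
E
```

```text
top [ 42.6  31.4 136.9] [ 45.1 -34.2 136.9] [-34.5  30.4  90.9] [-33.5 -34.2  90.9]
expect x 43.3 -36.3 y +-31
scene U-y [ 45.9 -29.2 136.9]
scene U+y [ 43.9  33.7 136.9]
scene L-y [-34.7 -30.5  90.9]
scene L+y [-34.9  33.4  90.9]
yaw -10.971792543535923
yaw -9.106853860299536 0.06566799957273461
yaw -10.425181001246834 0.06459458731121666
stop [-66.4  21.7  93.7]
stop [-65.5 -23.8  93.7]
expect -65.62177826491072
```

Emit:
{"name": "drive_tool", "arguments": {
  "series": [
    [0,0,0,0,0,-4.4],
    [0,0,0,0,0,-4.3],
    [0,0,0,0,6,0],
    [0,0,0,0,6,0],
    [0,0,0,0,6,0],
    [0,0,0,0,6,0],
    [0,0,0,0,6,0],
    [0,0,0,0,0,0]
  ]
}}

```text
time_s: 14.53
eef_pos: [0.4619, 0.1127, 0.285]
eef_rot: [[0.855, -0.189, 0.483], [-0.163, -0.982, -0.096], [0.492, 0.003, -0.87]]
force: [-1.2, -0.0, -5.1]
gripper_width: 0.503
```

```bash
cat >> h.py <<'E'
YAW=-11.1; AR=axes(YAW); AO=np.array([.5523+.0015,-.1071-.0003,0])
CO=AO+[0,0,.12]; CR=AR@np.array([[c3,0,-s3],[0,1,0],[s3,0,c3]])
RC=np.c_[CR[:,0],-CR[:,1],-CR[:,2]]
DEP=.0425; DX=.0018
def ctr():   # cartridge centre, tool-offset hypothesis
    s=arm.state(); return s["eef_pos"]+s["eef_rot"]@[DX,0,-DEP]
def tgt(x,y,z): return CO+CR@np.array([x,y,z])/1000-RC@[DX,0,-DEP]
E
python3 - <<'E'
from h import *
s=arm.state(); print(s["eef_pos"],s["eef_rot"].round(3),s["joint_positions"].round(1))
print(delta(tgt(10,0,80),RC))
E
```

```text
[0.46189867 0.11270328 0.28496109] [[ 0.855 -0.189  0.483]
 [-0.163 -0.982 -0.096]
 [ 0.492  0.003 -0.87 ]] [ 11.9 -25.  114.4 -12.5  63.6 115.7]
(array([ 41.1, 198.3, 171.5]), array([0.07, 0.5 , 0.26]))
```

Emit:
{"name": "drive_tool", "arguments": {
  "series": [
    [7,33,0,0,0,0],
    [7,33,0,0,0,0],
    [7,33,0,0,0,0],
    [7,33,0,0,0,0],
    [7,33,0,0,0.5,0.3],
    [6,33,0,0,0,0],
    [0,0,30,0,0,0],
    [0,0,30,0,0,0]
  ]
}}

```text
time_s: 15.2
eef_pos: [0.4972, -0.1007, 0.2645]
eef_rot: [[0.84, -0.205, 0.502], [-0.176, -0.979, -0.104], [0.513, -0.001, -0.859]]
force: [0.4, -0.5, -2.6]
gripper_width: 0.507
```

Emit:
{"name": "drive_tool", "arguments": {
  "series": [
    [0,0,30,0,0,0],
    [0,0,30,0,0,0],
    [0,0,20,0,0,0],
    [0,0,10,0,0,0],
    [0,0,0,0,0,0],
    [0,0,0,0,0,0],
    [0,0,0,0,0,0],
    [0,0,0,0,0,0]
  ]
}}

```text
time_s: 15.87
eef_pos: [0.541, -0.1037, 0.1855]
eef_rot: [[0.843, -0.196, 0.501], [-0.169, -0.981, -0.098], [0.51, -0.002, -0.86]]
force: [0.9, 1.3, -1.2]
gripper_width: 0.503
```

```bash
python3 - <<'E'
from h import *
s=arm.state(); print(s["joint_positions"].round(1),s["force"],delta(tgt(10,0,80),RC))
c=ctr(); R=s["eef_rot"]; print((CR.T@(c-CO)*1000).round(1))
pts=[(c+R@[.07,y,z],(255,0,255)) for y,z in((0,0),(.024,0),(-.024,0),(0,.024),(0,-.024))]+[(c+R@[.042,0,-.024],(0,0,255))]
overlay("scene",pts,230,120,160,120,5,"s11")
cam("wrist","w11"); cam("top","t11")
E
```

```text
[-24.5 -13.2 118.6   9.6  45.   71.9] [ 0.92631807  1.25582594 -1.22477065] (array([-13.4,   1.2,  25.7]), array([ 0.01, -0.69, -0.22]))
[ 22.5   1.1 105.8]
```

View pics/s11.png

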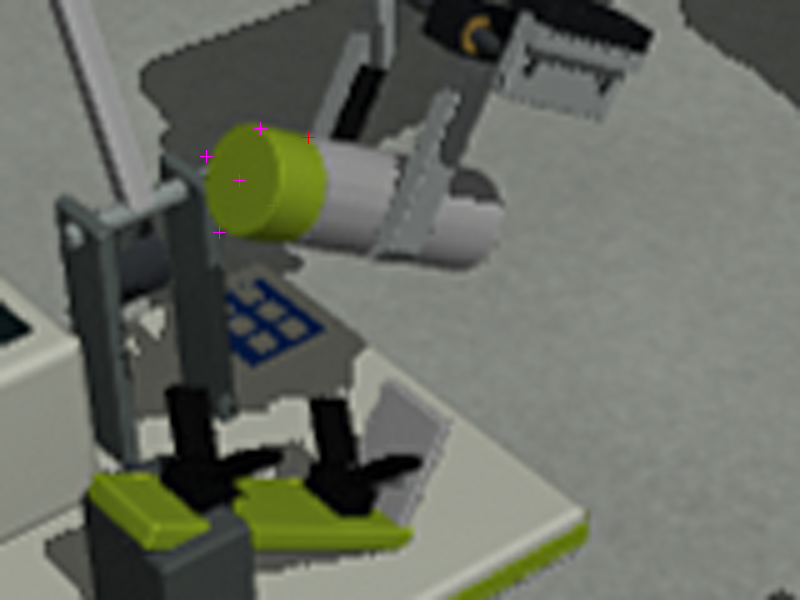

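View pics/w11.png

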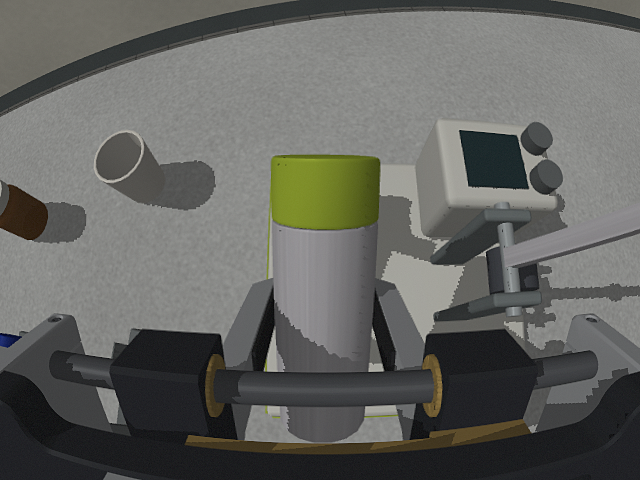

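View pics/t11.png

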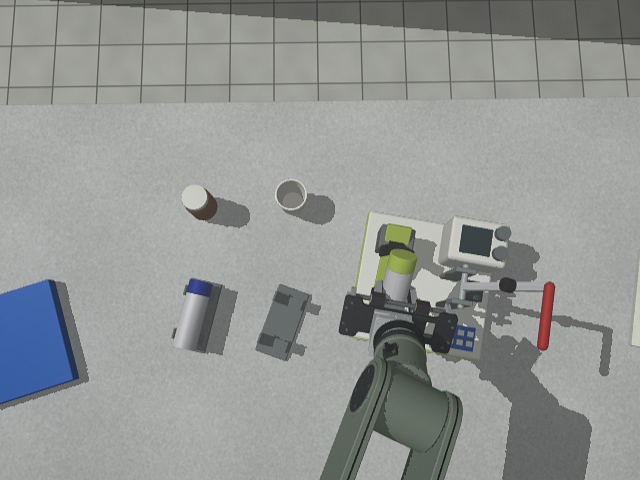

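```bash
python3 - <<'E'
from h import *
s=arm.state();c=ctr(); R=s["eef_rot"]
pts=[(c+R@[.07,y,z],(255,0,255)) for y,z in((0,0),(.024,0),(-.024,0),(0,.024),(0,-.024))]+[(c+R@[.042,y,0],(0,0,255)) for y in(-.024,.024)]
pts+=[(CO+CR@np.array([46+d,y,-7])/1000,(255,255,0)) for d in(-11,11) for y in(-31,31)]
overlay("top",pts,350,215,110,90,7,"t12")
E
```

```text
(no output)
```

View pics/t12.png

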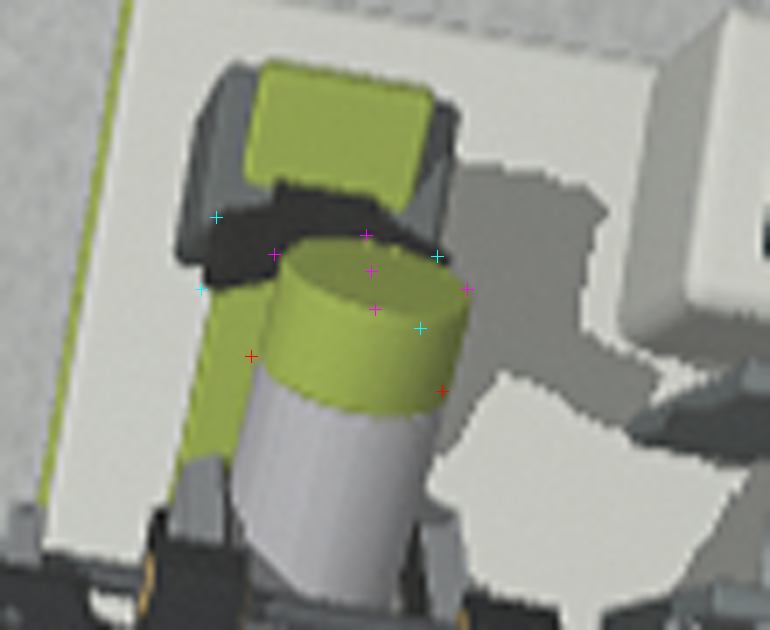

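Emit:
{"name": "drive_tool", "arguments": {
  "series": [
    [-3,0.5,22,0,-0.7,-0.2],
    [-4,0.5,22,0,0,0],
    [-4,0,22,0,0,0],
    [-3,0,14,0,0,0],
    [0,0,6,0,0,0],
    [0,0,0,0,0,0],
    [0,0,0,0,0,0],
    [0,0,0,0,0,0]
  ]
}}

```text
time_s: 16.73
eef_pos: [0.5711, -0.1105, 0.1034]
eef_rot: [[0.85, -0.193, 0.49], [-0.167, -0.981, -0.096], [0.499, -0.0, -0.866]]
force: [-0.1, -0.0, -2.7]
gripper_width: 0.502
```

```bash
python3 - <<'E'
from h import *
s=arm.state();c=ctr(); R=s["eef_rot"];print((CR.T@(c-CO)*1000).round(1),s["force"],delta(tgt(5,0,0),RC))
pts=[(c+R@[.07,y,z],(255,0,255)) for y,z in((0,0),(.024,0),(-.024,0),(0,.024),(0,-.024))]
overlay("scene",pts,230,150,140,110,5,"s13")
overlay("top",pts,350,215,110,90,7,"t13")
E
```

```text
[ 8.7  0.2 19.3] [-0.06520039 -0.00951923 -2.70099333] (array([-3.7,  0.2, 19.3]), array([ 0.  ,  0.05, -0.04]))
```

View pics/s13.png

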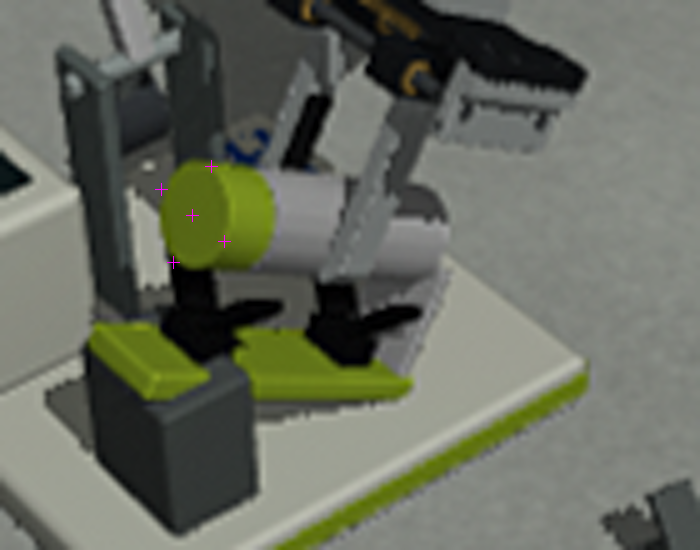

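View pics/t13.png

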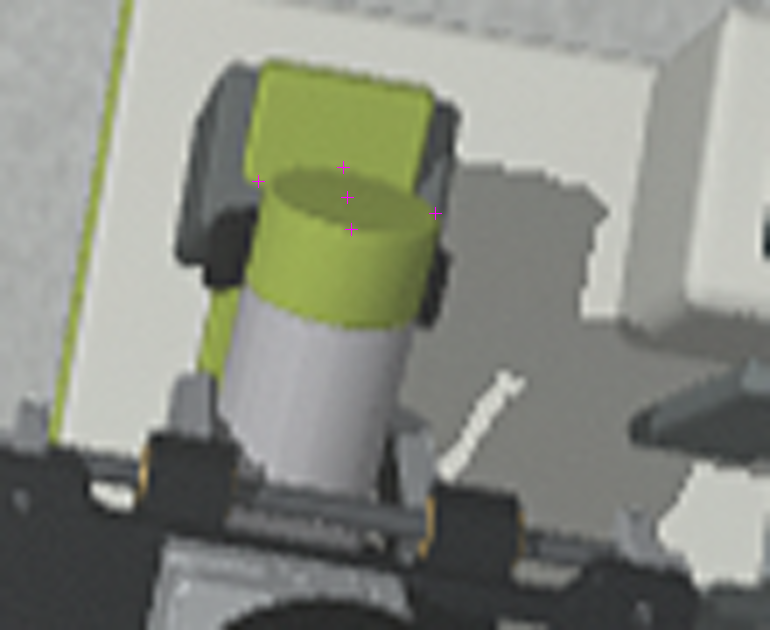

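Emit:
{"name": "drive_tool", "arguments": {
  "series": [
    [0,0,4,0,0,0],
    [0,0,4,0,0,0],
    [0,0,3,0,0,0],
    [0,0,2,0,0,0],
    [0,0,1,0,0,0],
    [0,0,1,0,0,0],
    [0,0,0,0,0,0],
    [0,0,0,0,0,0]
  ]
}}

```text
time_s: 17.5
eef_pos: [0.5774, -0.1116, 0.0886]
eef_rot: [[0.851, -0.193, 0.488], [-0.168, -0.981, -0.095], [0.497, -0.001, -0.868]]
force: [-0.5, -0.2, -2.4]
gripper_width: 0.505
```

```bash
cat > st.py <<'E'
from h import *
s=arm.state();c=ctr();print((CR.T@(c-CO)*1000).round(1),"F cradle axes",(CR.T@s["force"]).round(1),s["ft_torque"].round(2),delta(tgt(5,0,0),RC)[1],s["gripper_width"])
E
python3 st.py
```

```text
[7.  0.4 3.3] F cradle axes [-1.6 -0.3 -1.8] [0.04 0.43 0.03] [-0.03  0.21 -0.05] 0.5052557567252544
```

Emit:
{"name": "drive_tool", "arguments": {
  "series": [
    [0,0,1,0,0,0],
    [0,0,0,0,0,0],
    [0,0,1,0,0,0],
    [0,0,0,0,0,0],
    [0,0,1,0,0,0],
    [0,0,0,0,0,0],
    [0,0,0,0,0,0],
    [0,0,0,0,0,0]
  ]
}}

```text
time_s: 18.17
eef_pos: [0.579, -0.112, 0.0862]
eef_rot: [[0.851, -0.193, 0.488], [-0.168, -0.981, -0.095], [0.497, -0.001, -0.868]]
force: [-0.1, -0.3, -1.7]
gripper_width: 0.508
```

```bash
python3 st.py
```

```text
[7.2 0.3 0.4] F cradle axes [-0.9 -0.3 -1.4] [-0.    0.48 -0.09] [-0.02  0.18 -0.05] 0.5077780633485384
```

Emit:
{"name": "drive_tool", "arguments": {
  "series": [
    [0,0,1,0,0,0],
    [0,0,0,0,0,0],
    [0,0,1,0,0,0],
    [0,0,0,0,0,0],
    [0,0,0,0,0,0],
    [0,0,0,0,0,0],
    [0,0,0,0,0,0],
    [0,0,0,0,0,0]
  ]
}}

```text
time_s: 18.83
eef_pos: [0.5796, -0.1129, 0.0855]
eef_rot: [[0.851, -0.192, 0.488], [-0.166, -0.981, -0.097], [0.497, 0.001, -0.868]]
force: [-13.7, -3.1, 11.0]
gripper_width: 0.501
```

```bash
python3 st.py
```

```text
[ 7.5 -0.4 -0.5] F cradle axes [-5.6 -5.7 15.9] [-0.27  1.28 -0.12] [0.05 0.18 0.04] 0.5012495174544124
```

Emit:
{"name": "drive_tool", "arguments": {
  "series": [
    [0,0.5,-0.7,0,0,0],
    [0,0,0,0,0,0],
    [-1,0,0,0,0,0],
    [-1,0,0,0,0,0],
    [-1,0,0,0,0,0],
    [0,0,0,0,0,0],
    [0,0,0,0,0,0],
    [0,0,0,0,0,0]
  ]
}}

```text
time_s: 19.5
eef_pos: [0.5785, -0.1128, 0.085]
eef_rot: [[0.85, -0.193, 0.491], [-0.167, -0.981, -0.097], [0.5, 0.0, -0.866]]
force: [0.3, -1.7, 5.2]
gripper_width: 0.507
```

```bash
python3 st.py; python3 - <<'E'
from h import *
s=arm.state();c=ctr(); R=s["eef_rot"]
overlay("scene",[(c+R@[.07,0,0],(255,0,255))],230,150,140,110,5,"s14")
E
```

```text
[ 6.1 -0.6 -0.5] F cradle axes [ 3.2 -1.6  4.2] [-0.54 -0.35  0.  ] [ 0.03 -0.01 -0.03] 0.5067846278683215
```

View pics/s14.png

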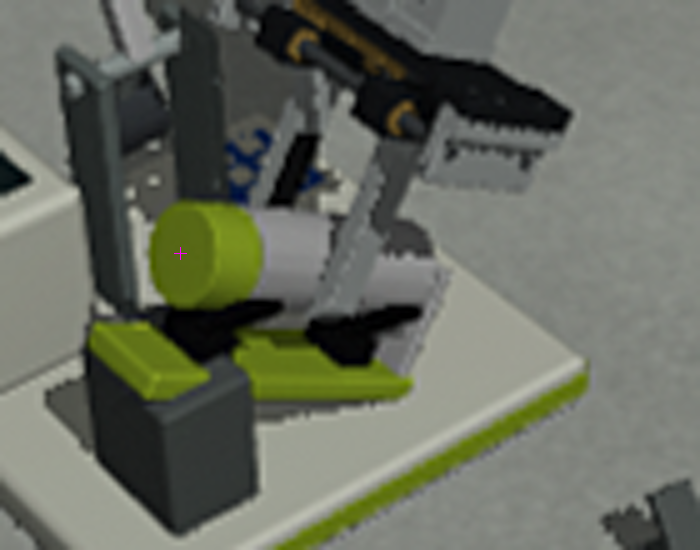

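Emit:
{"name": "drive_tool", "arguments": {
  "series": [
    [-1,0,0,0,0,0],
    [0,0,0,0,0,0],
    [-1,0,0,0,0,0],
    [0,0,0,0,0,0],
    [-1,0,0,0,0,0],
    [0,0,0,0,0,0],
    [0,0,0,0,0,0],
    [0,0,0,0,0,0]
  ]
}}

```text
time_s: 20.22
eef_pos: [0.5756, -0.1123, 0.0832]
eef_rot: [[0.85, -0.193, 0.49], [-0.167, -0.981, -0.097], [0.5, 0.0, -0.866]]
force: [-0.1, -3.4, 6.2]
gripper_width: 0.506
```

```bash
python3 st.py
```

```text
[ 2.8 -0.6 -0.5] F cradle axes [ 3.6 -3.4  5.1] [-0.53 -0.29  0.03] [ 0.04  0.02 -0.02] 0.5055557951112714
```

Sliding at a steady ~3.5 N; continue until the stop shows in the force.

Emit:
{"name": "drive_tool", "arguments": {
  "series": [
    [-1,0,0,0,0,0],
    [0,0,0,0,0,0],
    [-1,0,0,0,0,0],
    [0,0,0,0,0,0],
    [0,0,0,0,0,0],
    [0,0,0,0,0,0],
    [0,0,0,0,0,0],
    [0,0,0,0,0,0]
  ]
}}

```text
time_s: 20.88
eef_pos: [0.5741, -0.1121, 0.0824]
eef_rot: [[0.85, -0.193, 0.491], [-0.167, -0.981, -0.097], [0.5, 0.0, -0.866]]
force: [0.4, -3.3, 4.9]
gripper_width: 0.504
```

```bash
python3 st.py
```

```text
[ 1.  -0.7 -0.5] F cradle axes [ 3.3 -3.2  3.8] [-0.56 -0.41  0.02] [ 0.04 -0.   -0.03] 0.5035715134489981
```

Emit:
{"name": "drive_tool", "arguments": {
  "series": [
    [-1,0,0,0,0,0],
    [0,0,0,0,0,0],
    [-1,0,0,0,0,0],
    [0,0,0,0,0,0],
    [-1,0,0,0,0,0],
    [0,0,0,0,0,0],
    [0,0,0,0,0,0],
    [0,0,0,0,0,0]
  ]
}}

```text
time_s: 21.55
eef_pos: [0.574, -0.1121, 0.0828]
eef_rot: [[0.847, -0.194, 0.495], [-0.168, -0.981, -0.098], [0.505, 0.0, -0.863]]
force: [8.1, -2.1, 3.3]
gripper_width: 0.506
```

```bash
python3 st.py
```

```text
[ 0.9 -0.7 -0.1] F cradle axes [ 8.8 -0.5 -1.3] [-0.43 -1.36  0.16] [ 0.07 -0.31 -0.08] 0.5061102781098772
```

Emit:
{"name": "drive_tool", "arguments": {
  "series": [
    [1,0,0,0,0,0],
    [0.7,0,0.4,0,0,0],
    [0,0,0,0,0,0],
    [0,0,0,0,0,0],
    [0,0,0,0,0,0],
    [0,0,0,0,0,0],
    [0,0,0,0,0,0],
    [0,0,0,0,0,0]
  ]
}}

```text
time_s: 22.22
eef_pos: [0.5741, -0.1121, 0.0824]
eef_rot: [[0.849, -0.193, 0.492], [-0.167, -0.981, -0.097], [0.502, 0.0, -0.865]]
force: [1.7, -2.1, 7.5]
gripper_width: 0.508
```

```bash
python3 st.py; python3 - <<'E'
from h import *
s=arm.state();c=ctr(); R=s["eef_rot"]
overlay("scene",[(c+R@[.07,0,0],(255,0,255))],230,150,140,110,5,"s15")
cam("wrist","w15")
E
```

```text
[ 0.9 -0.7 -0.5] F cradle axes [ 5.5 -1.7  5.4] [-0.45 -0.79  0.15] [ 0.05 -0.13 -0.03] 0.5076049940355898
```

View pics/s15.png

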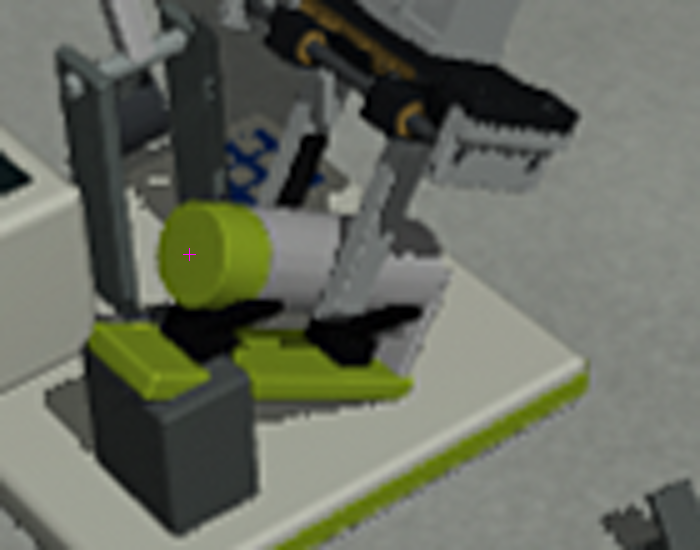

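Emit:
{"name": "drive_tool", "arguments": {
  "series": [
    [0,0,0,0,0,0],
    [0,0,0,0,0,0],
    [0,0,0,0,0,0],
    [0,0,0,0,0,0],
    [0,0,0,0,0,0],
    [0,0,0,0,0,0],
    [0,0,0,0,0,0],
    [0,0,0,0,0,0]
  ],
  "fingers": 85
}}

```text
time_s: 22.98
eef_pos: [0.5715, -0.1108, 0.0797]
eef_rot: [[0.852, -0.193, 0.487], [-0.168, -0.981, -0.095], [0.497, -0.001, -0.868]]
force: [-0.1, 0.2, 1.3]
gripper_width: 0.906
```

Emit:
{"name": "drive_tool", "arguments": {
  "series": [
    [0,0,-5,0,0,0],
    [0,0,-15,0,0,0],
    [0,0,-25,0,0,0],
    [0,0,-30,0,0,0],
    [0,0,-30,0,0,0],
    [0,0,-30,0,0,0],
    [0,0,-30,0,0,0],
    [0,0,0,0,0,0]
  ]
}}

```text
time_s: 23.65
eef_pos: [0.4932, -0.0964, 0.231]
eef_rot: [[0.846, -0.193, 0.498], [-0.165, -0.981, -0.1], [0.508, 0.002, -0.862]]
force: [0.7, -0.3, 1.1]
gripper_width: 0.902
```

Emit:
{"name": "drive_tool", "arguments": {
  "series": [
    [0,0,0,0,0,0],
    [0,0,0,0,0,0],
    [0,0,0,0,0,0],
    [0,0,0,0,0,0],
    [0,0,0,0,0,0],
    [0,0,0,0,0,0],
    [0,0,0,0,0,0],
    [0,0,0,0,0,0]
  ]
}}

```text
time_s: 24.32
eef_pos: [0.4912, -0.0952, 0.2226]
eef_rot: [[0.852, -0.193, 0.487], [-0.168, -0.981, -0.095], [0.496, -0.001, -0.868]]
force: [-0.7, 0.0, 0.3]
gripper_width: 0.904
```

```bash
python3 - <<'E'
from h import *
print(arm.state()["force"])
pts=[(CO+CR@np.array([70,y,z])/1000,(255,0,255)) for y,z in((0,0),(24,0),(-24,0),(0,24),(0,-24))]+[(CO+CR@np.array([-70,0,z])/1000,(0,0,255)) for z in (24,)]
overlay("scene",pts,210,110,160,120,5,"s16")
overlay("top",pts,350,215,110,120,5,"t16")
E
```

```text
[-0.67992028  0.04434361  0.32733059]
```

View pics/s16.png

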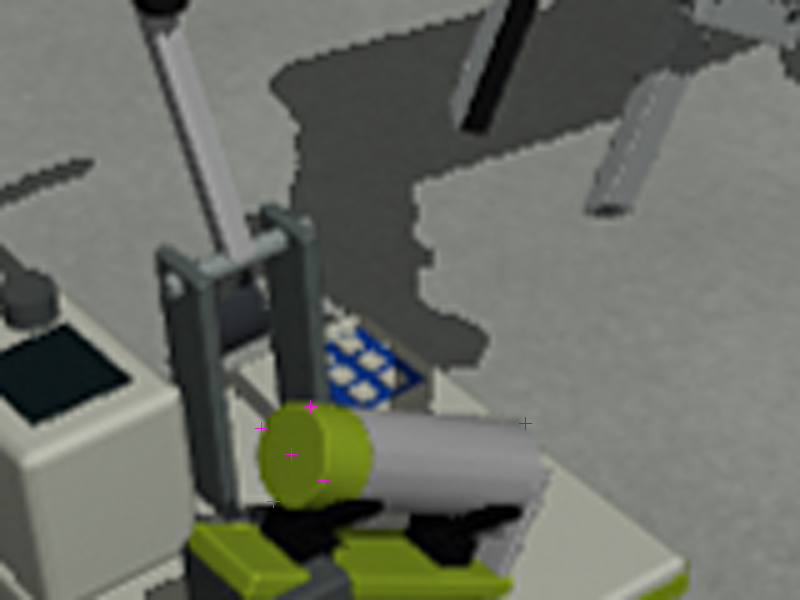

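View pics/t16.png

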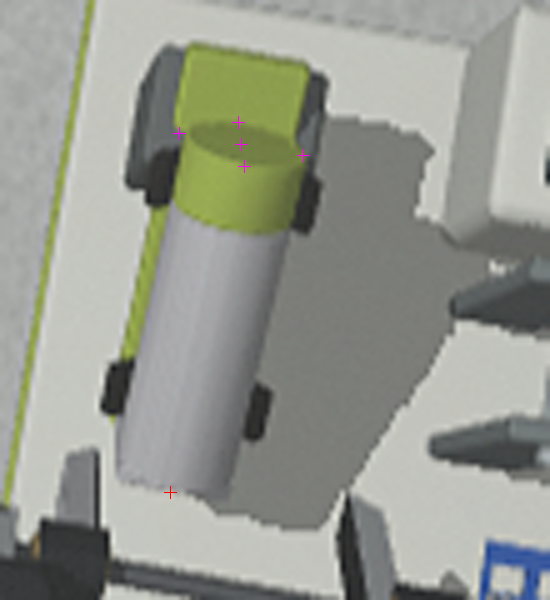

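```bash
python3 - <<'E'
from plant import arm
print(arm.sign_off())
E
```

```text
the job is handed in; nothing more can be done
None
```

I opened the hold-down arm and laid the lime-capped cartridge in the cradle, cap uphill. I handed the job in at about 24 s; no verdict was reported.

- **Hold-down arm:** I gripped the red handle, swung it to about 1 rad and let go. It fell open by itself, and every later picture shows it standing open.
- **Cartridge:** I lowered it slowly into both saddles while holding it. I then slid it downhill until the stop showed in the force, about 9 N, with no further travel. Before letting go I let it settle at about 5 N downward. The highest force I read on the cradle was about 18 N, against the 45 N limit.
- **Last checks:** After the release the scene and top pictures put the cap face within about 2 mm of its ideal seated position. My estimate puts the lower end about 1 mm from the nominal stop position. The gripper was clear, with a force reading of about zero. I did not touch the blue-capped cartridge, the jar or the beaker; they look unmoved in the pictures taken before the final lowering and were not checked again after it.

**Disagreements and a failed step:**
- **Fingertips:** They sat about 24 mm short of the reported TCP. My first grip on the handle was therefore too high, and I regripped 10 mm lower. I used the measured offset from then on.
- **Cameras:** The top and scene cameras disagreed by about 3.5 mm sideways, so I used their average.

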